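Load the sample jars into the feed track and present the batch bottle to the code reader

TASK

Get this batch ready for the analyser: pull the sprung follower of the feed track back until its catch holds it, lift out the tall amber rinse jar left in the track and stand it upright in the steel tray, and stand every small white sample jar that is on the bench upright in the track between the end stop and the follower. Only then press the catch's button, so that the follower closes and pushes the whole row tight against the end stop. Also stand the larger batch bottle (at any time) centrally on the code reader's round pad with its code tag squarely facing the reader block, and leave the glove box, the steel-lidded glass jar and the green-capped wash bottle where they are.

Things in the scene. Friction and masses are not known exactly. Their poses are not given: they have to be found in the camera images.
- track: Fixed aluminium channel along its own y, open on top. Origin: on the bench under its centre line. Floor 10 mm above the bench, 40 mm wide inside, walls 5 mm thick, tops 24 mm above the bench, y = -155 to 135 mm. End stop's inner face at y = 120 mm; the follower is pulled towards -y. Black catch housing (26 x 44 mm, 30 mm high) at x = 66, y = -117 mm, its button on top.
- end_stop: Fixed aluminium block across the +y end of the track, 50 mm wide, 12 mm thick, top 40 mm above the bench. Origin: centre of its inner face (the one the jars are pushed against), at the height of the channel floor; axes as the track's.
- follower (a joint): Pull-back of the sprung follower along the track's -y, m: 0 at rest, 0.190 at its far end. Black block 34 mm wide, top 42 mm above the bench; front face at track y = 0.095 - value. Damped spring towards the end stop: 3 N at 0, 8 N at 0.19. A side lug passes the catch (3 N more), which clicks behind it: pull to 0.187, let go; it stays at 0.180, 205 mm from face to stop, till the button is pressed.
- follower_tab (a point): Grip point of the follower's upright tab: black plate 30 mm wide (across the track), 12 mm thick (along it), centred 40 mm behind the front face, from 42 to 90 mm above the bench; this point is 76 mm above the bench. Pinch from above, fingers closing along the track. Axes as the track's.
- catch (a joint): How far the catch's button is pressed down, in m: 0 up, 0.010 fully down. It springs up by itself (2 N at 0, 4.5 N when fully down). Pressed by more than 0.007 it lets the caught follower go.
- button_top (a point): Centre of the top of the catch's button, a round grey push button 20 mm in diameter on the black housing, 56 mm above the bench when up; pressed straight down. Axes as the track's.
- jar1: Small white sample jar with a blue lid, a plain upright cylinder 34 mm in diameter and 44 mm high, 50 to 95 g, heavier at the foot; three to five such jars, all alike, stand on the bench at the start, the others are absent. Origin: centre of its underside; z along its axis.
- jar2: Small white sample jar with a blue lid, a plain upright cylinder 34 mm in diameter and 44 mm high, 50 to 95 g, heavier at the foot; three to five such jars, all alike, stand on the bench at the start, the others are absent. Origin: centre of its underside; z along its axis.
- jar3: Small white sample jar with a blue lid, a plain upright cylinder 34 mm in diameter and 44 mm high, 50 to 95 g, heavier at the foot; three to five such jars, all alike, stand on the bench at the start, the others are absent. Origin: centre of its underside; z along its axis.
- jar4: Small white sample jar with a blue lid, a plain upright cylinder 34 mm in diameter and 44 mm high, 50 to 95 g, heavier at the foot; three to five such jars, all alike, stand on the bench at the start, the others are absent. Origin: centre of its underside; z along its axis.
- jar5: Small white sample jar with a blue lid, a plain upright cylinder 34 mm in diameter and 44 mm high, 50 to 95 g, heavier at the foot; three to five such jars, all alike, stand on the bench at the start, the others are absent. Origin: centre of its underside; z along its axis.
- bottle: The batch bottle: white with a blue lid, an upright cylinder 58 mm in diameter and 72 mm high, about 280 g, heavier at the foot. On its own +x side a black code tag with light bars (26 mm wide, from 8 to 38 mm above the foot, 3 mm proud); a black bar on top of the lid points from the centre to the tag's side. Origin: centre of its underside; z along its axis.
- tag (a point): Centre of the tag's outer face: 32 mm from the bottle's axis along the bottle's +x, 23 mm above its foot.
- rinse_jar: Rinse jar of amber glass with a black lid, an upright cylinder 34 mm in diameter and 62 mm high, 80 g. At the start it stands in the track against the end stop, pressed there by the follower (at about 0.010). Origin: centre of its underside; z along its axis.
- tray: Fixed open steel tray on the bench, 100 x 100 mm outside, 18 mm high, walls and floor 4 mm thick. Origin: on the bench under its centre; z up.
- reader: Fixed code reader. Origin: on the bench under the centre of its round black pad (80 mm in diameter, top 6 mm above the bench). Its grey reader block (45 x 60 mm, 70 mm high) stands on the +x side with its window looking back along -x at the pad, its face 70 mm from the pad's centre. The tag faces it when the bottle's +x points along the reader's +x.
- reader_pad (a point): Centre of the pad's top, 6 mm above the bench; axes as the reader's.
- glove_box: Bystander: glove carton 90 x 200 x 75 mm. Origin: centre of its underside.
- glass_jar: Bystander: glass jar with a steel lid, 72 mm in diameter, 78 mm high. Origin: centre of its underside.
- wash_bottle: Bystander: white bottle with a green cap, 66 mm in diameter, 170 mm high. Origin: centre of its underside.

How it is judged:
By the outcome, as a careful person would: the job done as asked, in the order asked, and still so for the second after the job is handed in, with the robot touching nothing.
Of jar1, jar2, jar3, jar4, jar5 only 3 to 5 are there at a start; the rules pass over those that are not, and their reading is None.
At some moment in a run one of jar1, jar2, jar3, jar4, jar5, bottle may be knocked a few centimetres aside while the robot is not near it.
It also fails if it takes over 208 s, if anything falls off the work surface, if the arm or the gripper's body presses on something with over 40 N, if the wrist force passes 120 N, or if a joint passes its speed limit or range.

ROBOT

A 6-joint arm with a two-finger parallel gripper is mounted at the origin on the work surface. World frame = base frame: x ahead of the robot, y to its left, z up, the work surface at z = 0. Lengths are in mm, angles in rad, forces in N, time in s.
With the tool pointing down it reaches from about 375 to 975 mm from the base axis. Payload 3.8 kg.
Tool frame: the origin (TCP) lies at the very end of the fingers, on their centre line; the grasp point (between the pads) lies 19 mm behind it; y points along the fingers, z is the direction in which the jaws open and shut, and the axes are right-handed (so a half turn about y gives the same grasp; the last joint's range is limited). The gripper opens to 88 mm and grips with 3 to 60 N. Pads are 18 mm wide; open, the fingers measure 123 mm over their backs; the gripper's body (75 mm by 187 mm) begins 45 mm behind the grasp point.
Start: joints at [1.106, 0.264, 1.604, -0, 1.274, -0.037], TCP at [280.034, 614.165, 238.706] pointing down, gripper open.
Joint ranges: [-2.63, 2.63], [-0.94, 2.18], [0.31, 2.57], [-1.31, 4.45], [0, 2.66], [-2.55, 2.55]. Speed limits (rad/s): [2.57, 2.57, 3.14, 3.14, 3.14, 3.14].

INTERFACE

Orientations are given as a 3x3 rotation matrix whose columns are the frame's x, y, z axes.
In Python, from plant import ctrl gives the robot as it stands.
- The arm moves only by the tool drive_tool, never from a script. Its argument "moves" is text: rows parted by semicolons, each of 7 numbers parted by spaces: the shift along the tool's x, y, z in m, then the turn, a rotation vector about the tool's x, y, z in degrees, then the finger opening in m, from 0 to 0.0881. A call has 1 to 5 rows; each row shifts and turns the commanded pose from where the row before left it, along the tool's axes as they then stand; what a row does not reach is not made up. A row lasts 1/8 s, in which the tool goes at most 62.5 mm and 10.7 degrees, less where a joint would pass 70% of its speed; a pose out of reach is approached as far as the arm can. A call is refused whole if a number of a shift passes 0.0625 or a number of a turn 10.7, either way. A call with a gripper value outside its range is refused whole. The fingers move at their own pace and stop on an object; "newtons" is the grip in N (left out, the last holds). Time passes only in rows, so rows that do not move let the fingers close. It gives the time, the measured TCP pose, the force and the opening at its end, in the units of the state.
- ctrl.state(): the state, without advancing time (a new reading comes with each control period).
- ctrl.get_image(name): name is "side" or "top" or "wrist"; returns the picture (480x640x3 uint8, red, green, blue); there is no depth.
- ctrl.camera_model(name): a dict with "fov_y" (degrees; the focal length in pixels is half the picture's height over the tangent of half this angle, whatever the lens; pixels are square), "cx", "cy" (the principal point, pixels), "dist_coeffs" ([k1, k2, p1, p2, k3] as OpenCV has them; the pictures are not rectified), "rvec" (rotation vector, rad) and "tvec" (3), from world to camera coordinates, as OpenCV has them. Camera axes: x right, y down, z forward; pixel columns grow to the right and rows downward; lengths in mm; the calibration is good to about 2 mm. A picture is of the moment at which its call begins: read the wrist's pose just before it. camera_model takes no time and is no camera call; for the wrist camera it gives the pose at the moment of the call.
- ctrl.job_done(): hands the job in, once; it reports no verdict.
The state is a dict: "time": time; "qpos": joint angles; "dq": joint speeds; "joint_efforts": joint torques, N m; "eef_pos": TCP position; "eef_rot": TCP orientation; "wrist_force": force on the tool from outside, world axes, zero at the start; "torque": the same for the moment, N m; "grip_width": opening from 0.0 (shut) to 1.0 (fully open).
Only numpy, scipy, OpenCV 4.12 (cv2) and the standard library are available. Lean on these libraries where they do the work, as an engineer would, in place of code of your own. Each camera call takes 0.05 s, during which the arm holds its last target. There are 200 camera calls.

## Working session

There is one attempt and no reset: what is moved stays moved. The work goes in short steps, Python scripts to look and compute and a tool call to move; the robot and the scene stay as the last step left them, time stands still between calls to the robot, and variables do not carry over. Pictures are saved under pics/ and viewed, about 12 in all and at most 16, crops included, and the job is handed in when it is done.

Besides the shell and the picture viewer there is one more tool, called after "Request:" by a JSON object that holds its "method" and its "body". drive_tool: Moves the arm, as the interface text tells. Its arguments: {"type":"object","properties":{"moves":{"type":"string"},"newtons":{"type":"number"}},"required":["moves"]}

```bash
ls; mkdir -p pics
cat > h.py <<'E'
import numpy as np, cv2
from plant import ctrl
def model(n):
    m=ctrl.camera_model(n); f=240/np.tan(np.radians(m['fov_y'])/2)
    K=np.array([[f,0,m['cx']],[0,f,m['cy']],[0,0,1.]])
    R=cv2.Rodrigues(np.array(m['rvec'],float))[0]; t=np.array(m['tvec'],float).ravel()
    return K,np.array(m['dist_coeffs'],float),R,t
def ray(M,uv,z):
    K,d,R,t=M
    p=cv2.undistortPoints(np.array(uv,float).reshape(-1,1,2),K,d).reshape(-1,2)
    D=np.c_[p,np.ones(len(p))]@R; C=-R.T@t
    return C+D*((z-C[2])/D[:,2])[:,None]
def proj(M,X):
    K,d,R,t=M
    return cv2.projectPoints(np.array(X,float).reshape(-1,1,3),cv2.Rodrigues(R)[0],t,K,d)[0].reshape(-1,2)
def snap(n,name):
    M=model(n); im=ctrl.get_image(n)
    cv2.imwrite(f'pics/{name}.png',im[:,:,::-1]); return M,im
E
python3 - <<'E'
from h import *
for n in ('top','side','wrist'):
    M,im=snap(n,n+'0'); print(n,M[0][0,0],M[1],-M[2].T@M[3],M[2][2])
s=ctrl.state(); print(s)
E
```

```text
pics
top 446.8119704608487 [0.00443274 0.         0.         0.         0.        ] [ 403.94991039  135.63217687 1145.32524526] [ 0.12834128 -0.01818636 -0.9915633 ]
side 615.9123148436196 [0.05774549 0.         0.         0.         0.        ] [ 179.9589997  -560.08696117  976.83249021] [ 0.31634701  0.58703096 -0.74519743]
wrist 341.8426705310353 [-0.02945653  0.          0.          0.          0.        ] [203.77269622 648.88348998 384.44851635] [ 0.29203696 -0.13500333 -0.94683077]
{'time': 0.15, 'qpos': array([ 1.10609728e+00,  2.64608260e-01,  1.60505276e+00, -8.22940546e-06,
        1.27370008e+00, -3.69008580e-02]), 'dq': array([-0.00053246, -0.00288646, -0.00312912, -0.00056616,  0.00022383,
        0.00061095]), 'joint_efforts': array([-2.25146084e-05, -5.02847958e+01, -3.57467294e+01,  7.29124504e-02,
        2.49644369e-02, -1.13686826e-04]), 'eef_pos': array([279.79455173, 613.676572  , 237.65911226]), 'eef_rot': array([[ 9.09882398e-01, -7.85500904e-04,  4.14865527e-01],
       [-4.14866267e-01, -1.58443940e-03,  9.09881020e-01],
       [-5.73830788e-05, -9.99998436e-01, -1.76753134e-03]]), 'wrist_force': array([ 0.43601829, -0.58013148,  0.41772635]), 'torque': array([0.04124168, 0.00139973, 0.00103759]), 'grip_width': 1.0008694987362714}
```

View pics/top0.png

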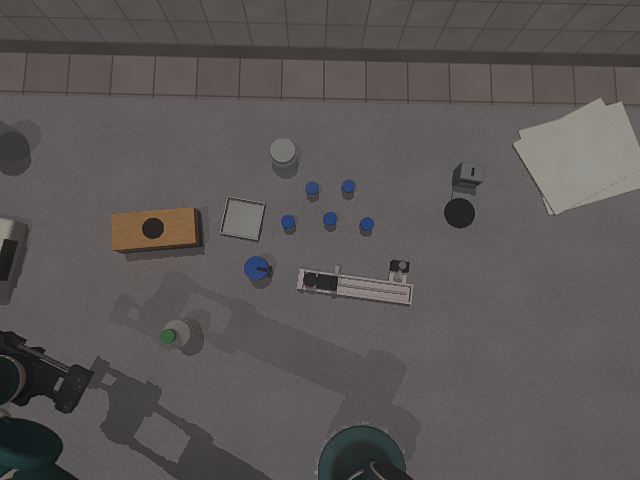

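View pics/side0.png

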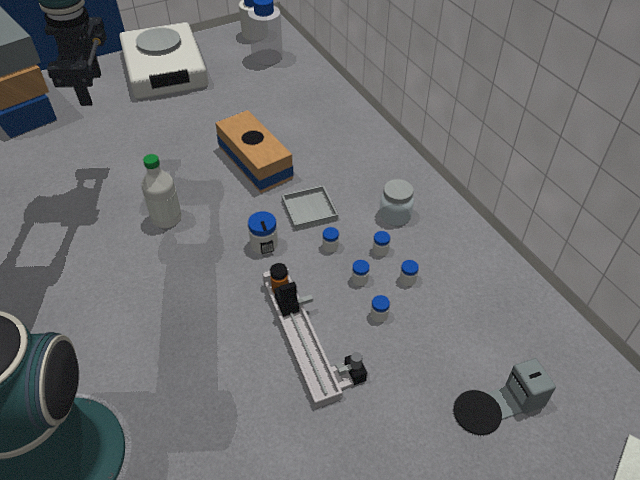

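Top view: five blue lids at (312,188), (348,186), (288,222), (330,218), (367,224). The bottle is at (258,268), the tray at (242,219), the pad at (460,213), and the track runs from (298,280) to (412,295), with its end stop on the left.

```bash
cat >> h.py <<'E'
def blobs(im,lo,hi,amin=20):
    h=cv2.cvtColor(im,cv2.COLOR_RGB2HSV); m=cv2.inRange(h,np.array(lo),np.array(hi))
    n,_,st,c=cv2.connectedComponentsWithStats(m); return [(c[i],st[i,4],st[i,:4]) for i in range(1,n) if st[i,4]>=amin]
E
python3 - <<'E'
from h import *
for n in ('top','side'):
    im=cv2.imread(f'pics/{n}0.png')[:,:,::-1].copy(); M=model(n)
    for c,a,b in blobs(im,(105,120,40),(125,255,255),40):
        z=72 if a>(330 if n=='top' else 500) else 44
        print(n,c.round(1),a,z,ray(M,c,z)[0].round(1))
im=cv2.imread('pics/top0.png')
a=cv2.resize(im[250:315,280:425],None,fx=5,fy=5,interpolation=2)
b=cv2.resize(im[150:235,430:500],None,fx=3.5,fy=3.5,interpolation=2)
c=cv2.resize(im[190:290,210:290],None,fx=2.7,fy=2.7,interpolation=2)
o=np.zeros((600,740,3),np.uint8); o[:a.shape[0],:a.shape[1]]=a; y=a.shape[0]
b=b[:600-y];c=c[:600-y]; o[y:y+b.shape[0],:b.shape[1]]=b; o[y:y+c.shape[0],300:300+c.shape[1]]=c
cv2.imwrite('pics/crop1.png',o)
E
```

```text
top [348.  185.5] 126 44 [697.9  40.2  44. ]
top [311.7 187.4] 123 44 [691.3 132.1  44. ]
top [329.7 217.9] 133 44 [613.7  85.8  44. ]
top [287.4 221. ] 133 44 [603.8 191.4  44. ]
top [366.5 223.4] 129 44 [601.3  -6.7  44. ]
top [255.1 267.6] 396 72 [484.  264.9  72. ]
side [33.3 27.7] 1479 72 [ 240.1 1241.6   72. ]
side [106.6  22.9] 1066 72 [ 426.1 1177.    72. ]
side [260.7   6.3] 343 44 [ 873.5 1112.7   44. ]
side [ 26.6 115.5] 1315 72 [141.3 840.6  72. ]
side [258.4 170.6] 519 72 [543.5 403.9  72. ]
side [261.6 223.1] 534 72 [483.  255.9  72. ]
side [330.3 233.7] 183 44 [603.9 186.3  44. ]
side [381.5 237.6] 185 44 [690.7 127.   44. ]
side [360.4 266.9] 204 44 [613.   80.9  44. ]
side [409.4 267. ] 204 44 [697.3  35.   44. ]
side [380.3 303. ] 235 44 [600.9 -11.7  44. ]
```

View pics/crop1.png

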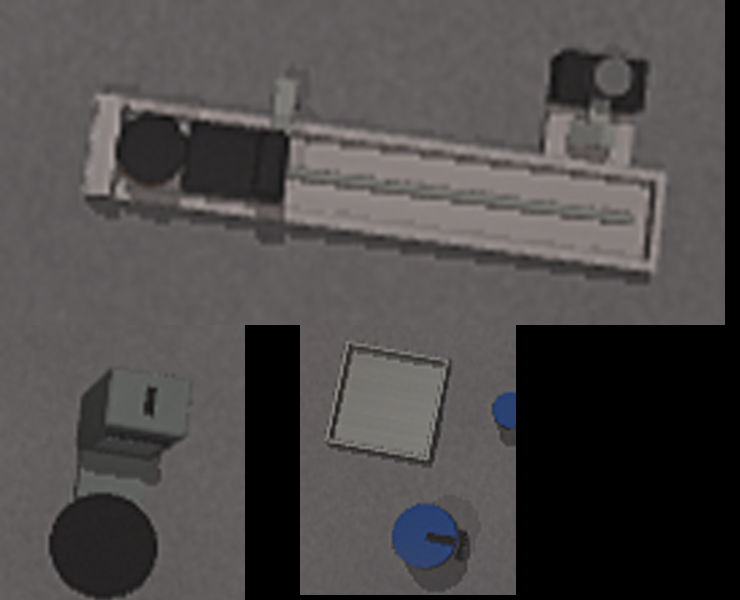

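Run:
```python
from h import *
T=model('top')
A=lambda L,s,ox,oy,dx,dy:[((x-dx)/s+ox-0.5+.5/s,(y-dy)/s+oy-.5+.5/s) for x,y in L]
tr=lambda L:A(L,5,280,250,0,0)
e=ray(T,tr([(665,172),(655,262)]),24); print('end',e.round(1),e.mean(0).round(1))
s=ray(T,tr([(97,93),(85,195),(122,95),(112,200)]),40);print('stop',s.round(1)); so=s[:2].mean(0); si=s[2:].mean(0)
u=so-e.mean(0);u[2]=0;print('len',np.linalg.norm(u),'ang y-axis',np.degrees(np.arctan2(u[1],u[0])),si)
print('button',ray(T,tr([(613,77)]),56))
print('pad',ray(T,A([(104,545)],3.5,430,150,0,325),6))
b=ray(T,A([(112,368),(106,432),(190,378),(188,438)],3.5,430,150,0,325),70);print('block',b.round(1),b.mean(0))
t=ray(T,A([(348,343),(449,360),(431,463),(328,444)],2.7,210,190,300,325),18);print('tray',t.round(1),t.mean(0))
print('bot bar',ray(T,A([(428,537),(454,540)],2.7,210,190,300,325),72))
```

```text
end [[ 452.5 -125.3   24. ]
 [ 407.6 -119.7   24. ]] [ 430.1 -122.5   24. ]
stop [[486.6 160.3  40. ]
 [436.2 165.2  40. ]
 [485.8 147.9  40. ]
 [434.  151.9  40. ]]
len 286.99068900072103 ang y-axis 83.727529051048 [459.89003038 149.91149833  40.        ]
button [[497.22740322 -92.87259931  56.        ]]
pad [[ 641.33833857 -254.53528532    6.        ]]
block [[ 756.9 -241.8   70. ]
 [ 709.8 -236.2   70. ]
 [ 750.7 -297.6   70. ]
 [ 706.6 -294.7   70. ]] [ 730.99163212 -267.59067166   70.        ]
tray [[670.2 348.   18. ]
 [655.5 251.7  18. ]
 [556.3 265.7  18. ]
 [572.7 362.9  18. ]] [613.66643141 307.07648864  18.        ]
bot bar [[482.621011   260.05986097  72.        ]
 [480.31183695 236.9333699   72.        ]]
```

Request:
{"method": "drive_tool", "body": {"moves": "0.038 0 -0.042 0 0 0 0.035; 0.038 0 -0.042 0 0 0 0.035; 0.038 0 -0.042 0 0 0 0.035; 0.038 0 -0.042 0 0 0 0.035; 0.038 0 -0.042 0 0 0 0.035", "newtons": 45}}

```text
time: 0.78
eef_pos: [365.9, 342.4, 238.5]
eef_rot: [[0.91, 0.0, 0.414], [-0.414, -0.0, 0.91], [0.0, -1.0, -0.0]]
wrist_force: [0.6, 0.1, -0.4]
grip_width: 0.455
```

Request:
{"method": "drive_tool", "body": {"moves": "0.038 0 -0.042 0 0 0 0.035; 0.038 0 -0.042 0 0 0 0.035; 0.038 0 -0.042 0 0 0 0.035; 0.038 0 -0.042 0 0 0 0.035; 0.038 0 -0.042 0 0 0 0.035"}}

```text
time: 1.4
eef_pos: [451.6, 72.6, 238.7]
eef_rot: [[0.91, 0.0, 0.415], [-0.415, 0.0, 0.91], [0.0, -1.0, 0.0]]
wrist_force: [1.0, 0.2, -0.6]
grip_width: 0.399
```

Request:
{"method": "drive_tool", "body": {"moves": "0 0 0 0 -9 0 0.035; 0 0 0 0 -9 0 0.035; 0 0.02 0 0 0 0 0.035; 0 0 0 0 0 0 0.035; 0 0 0 0 0 0 0.035"}}

```text
time: 2.02
eef_pos: [451.5, 74.4, 219.0]
eef_rot: [[0.994, -0.0, 0.113], [-0.113, -0.0, 0.994], [-0.0, -1.0, -0.0]]
wrist_force: [0.2, 0.2, 0.8]
grip_width: 0.398
```

```bash
cat >> h.py <<'E'
def tool(p,ang=None):
    "shift in tool axes (mm) to world p, and turn about tool y (deg) to jaw angle"
    s=ctrl.state(); R=s['eef_rot']; d=R.T@(np.array(p,float)-s['eef_pos'])
    a=np.degrees(np.arctan2(R[1,2],R[0,2])); print('at',s['eef_pos'].round(1),'jaw',a.round(1),'shift',d.round(1),'turn y',None if ang is None else -((ang-a+90)%180-90).round(1))
E
python3 - <<'E'
from h import *
M,im=snap('wrist','w1')
print(proj(M,[[452,75,90],[450,153,40],[450,153,10]]).round())
E
```

```text
[[321. 223.]
 [401. 197.]
 [394. 191.]]
```

View pics/w1.png

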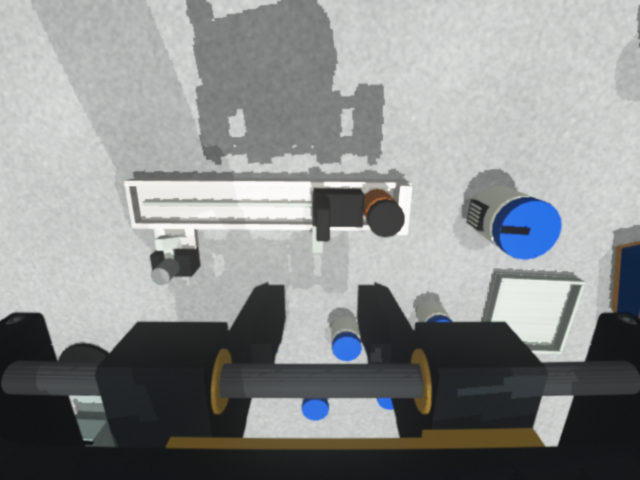

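Request:
{"method": "drive_tool", "body": {"moves": "0 0.05 0.001 0 0 0 0.035; 0 0.05 0 0 0 0 0.035; 0 0.03 0 0 0 0 0.035; 0 0.03 0 0 0 0 0.035; 0 0 0 0 0 0 0.035"}}

```text
time: 2.7
eef_pos: [449.9, 75.3, 57.1]
eef_rot: [[0.994, -0.005, 0.113], [-0.113, -0.001, 0.994], [-0.004, -1.0, -0.001]]
wrist_force: [0.2, 0.1, -0.2]
grip_width: 0.396
```

Request:
{"method": "drive_tool", "body": {"moves": "0 0 0 0 0 0 0.005; 0 0 0 0 0 0 0.005; 0 0 0 0 0 0 0.005; 0 0 0 0 0 0 0.005; 0 0 0 0 0 0 0.005"}}

```text
time: 3.32
eef_pos: [453.2, 75.7, 60.3]
eef_rot: [[0.993, 0.003, 0.114], [-0.114, 0.001, 0.994], [0.003, -1.0, 0.001]]
wrist_force: [-0.3, 2.0, 6.8]
grip_width: 0.134
```

Request:
{"method": "drive_tool", "body": {"moves": "0 0 -0.01 0 0 0 0.005; 0 0 -0.02 0 0 0 0.005; 0 0 -0.02 0 0 0 0.005; 0 0 -0.02 0 0 0 0.005; 0 0 -0.02 0 0 0 0.005"}}

```text
time: 3.95
eef_pos: [442.4, -12.5, 60.1]
eef_rot: [[0.993, 0.002, 0.115], [-0.115, 0.004, 0.993], [0.001, -1.0, 0.004]]
wrist_force: [-0.6, 11.5, 7.4]
grip_width: 0.133
```

Request:
{"method": "drive_tool", "body": {"moves": "0 0 -0.02 0 0 0 0.005; 0 0 -0.02 0 0 0 0.005; 0 0 -0.02 0 0 0 0.005; 0 0 -0.02 0 0 0 0.005; 0 0 -0.008 0 0 0 0.005"}}

```text
time: 4.58
eef_pos: [431.6, -100.1, 60.1]
eef_rot: [[0.993, 0.0, 0.116], [-0.116, 0.004, 0.993], [-0.0, -1.0, 0.004]]
wrist_force: [-2.9, 10.2, 13.3]
grip_width: 0.133
```

Request:
{"method": "drive_tool", "body": {"moves": "0 0 0 0 0 0 0.005; 0 0 0 0 0 0 0.005; 0 0 0 0 0 0 0.005; 0 0 0 0 0 0 0.005"}}

```text
time: 5.08
eef_pos: [431.6, -100.0, 60.1]
eef_rot: [[0.993, 0.0, 0.115], [-0.115, 0.003, 0.993], [-0.0, -1.0, 0.003]]
wrist_force: [-2.6, 8.5, 12.4]
grip_width: 0.131
```

Request:
{"method": "drive_tool", "body": {"moves": "0.001 0 -0.002 0 0 0 0.005; 0 0 0 0 0 0 0.005; 0 0 0 0 0 0 0.005"}}

```text
time: 5.45
eef_pos: [431.5, -101.9, 60.1]
eef_rot: [[0.993, -0.002, 0.115], [-0.115, 0.003, 0.993], [-0.002, -1.0, 0.003]]
wrist_force: [-6.3, 9.2, 15.5]
grip_width: 0.132
```

Request:
{"method": "drive_tool", "body": {"moves": "-0.002 0 0.002 0 0 0 0.005; 0 0 0.002 0 0 0 0.005; 0 0 0.002 0 0 0 0.005; 0 0 0.002 0 0 0 0.005; 0 0 0.001 0 0 0 0.005"}}

```text
time: 6.08
eef_pos: [432.3, -93.9, 60.2]
eef_rot: [[0.994, 0.002, 0.114], [-0.114, 0.001, 0.994], [0.002, -1.0, 0.001]]
wrist_force: [-1.0, 1.9, 8.4]
grip_width: 0.132
```

Request:
{"method": "drive_tool", "body": {"moves": "0 0 0 0 0 0 0.005; 0 0 0 0 0 0 0.005"}}

```text
time: 6.32
eef_pos: [432.3, -94.0, 60.2]
eef_rot: [[0.993, 0.002, 0.114], [-0.114, 0.001, 0.993], [0.002, -1.0, 0.001]]
wrist_force: [-1.1, 4.0, 9.9]
grip_width: 0.131
```

Request:
{"method": "drive_tool", "body": {"moves": "0 0 0.001 0 0 0 0.005; 0 0 0.001 0 0 0 0.005; 0 0 0 0 0 0 0.005; 0 0 0 0 0 0 0.005"}}

```text
time: 6.82
eef_pos: [432.4, -93.6, 60.3]
eef_rot: [[0.994, 0.002, 0.113], [-0.113, -0.002, 0.994], [0.002, -1.0, -0.002]]
wrist_force: [-2.4, -2.9, 8.3]
grip_width: 0.131
```

Request:
{"method": "drive_tool", "body": {"moves": "0 0 -0.001 0 0 0 0.035; 0 0 0 0 0 0 0.035; 0 0 0 0 0 0 0.035; 0 -0.05 0 0 0 0 0.035; 0 -0.06 0 0 0 0 0.035"}}

```text
time: 7.45
eef_pos: [429.7, -92.9, 168.1]
eef_rot: [[0.994, -0.005, 0.113], [-0.113, 0.001, 0.994], [-0.005, -1.0, 0.001]]
wrist_force: [1.3, 0.5, 0.7]
grip_width: 0.4
```

Request:
{"method": "drive_tool", "body": {"moves": "0 0 0.045 0 10 0 0.07; 0 0 0.045 0 10 0 0.07; 0 0 0.045 0 10 0 0.07; 0 0 0 0 10 0 0.07; 0 0 0 0 10 0 0.07"}}

```text
time: 8.07
eef_pos: [469.1, 35.4, 168.3]
eef_rot: [[0.549, -0.001, 0.836], [-0.836, -0.0, 0.549], [-0.0, -1.0, -0.001]]
wrist_force: [0.0, 0.0, 0.3]
grip_width: 0.795
```

Request:
{"method": "drive_tool", "body": {"moves": "0 0 0 0 10 0 0.07; 0 0 0 0 10 0 0.07; 0 0 0 0 10 0 0.07; 0 0 0 0 10 0 0.07; 0 0 0 0 0 0 0.07"}}

```text
time: 8.7
eef_pos: [469.0, 34.5, 168.4]
eef_rot: [[-0.11, -0.001, 0.994], [-0.994, -0.0, -0.11], [0.0, -1.0, -0.001]]
wrist_force: [0.7, 0.0, 0.4]
grip_width: 0.793
```

Run:
```python
from h import *
s=ctrl.state();print(s['time'],s['qpos'].round(2),s['wrist_force'])
M,im=snap('wrist','w2'); snap('top','t2')
tool([458,133,170],-6.3)
print(proj(M,[[458,133,72],[433,-94,90]]).round())
```

```text
8.7 [ 0.02 -0.07  2.1  -0.    1.11  0.13] [0.73865304 0.01583967 0.40722725]
at [469.1  34.6 168.5] jaw -6.3 shift [-96.7  -1.5 -21.8] turn y 0.0
[[288.  99.]
 [295. 393.]]
```

View pics/w2.png

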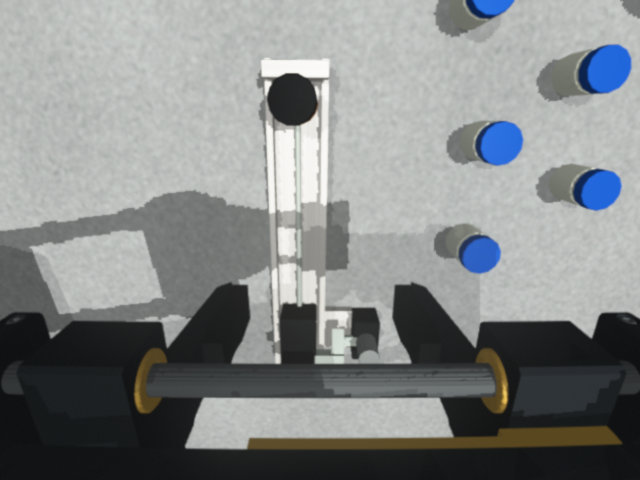

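The catch holds the follower (tab at about (298,330)), and the rinse jar's lid is at (292,99) against the stop. I'll measure the track axis and the jars from this view.

```bash
cat >> h.py <<'E'
def circs(n,im,M,z,amin=60):
    out=[]
    for c,a,b in blobs(im,(100,110,30),(128,255,255),amin):
        out.append((ray(M,c,z)[0][:2].round(1),a,c.round(0)))
    return out
E
python3 - <<'E'
from h import *
im=cv2.imread('pics/w2.png')[:,:,::-1].copy(); M=model('wrist')
g=im.min(2).astype(int)
for r in (160,180,230,290):
    row=g[r,240:350]; w=np.where(row>215)[0]+240; print(r,w.min(),w.max(),(ray(M,[[w.min(),r],[w.max(),r]],24)).mean(0).round(1))
b=blobs(im,(0,0,0),(180,255,45),300)
for c,a,bb in b:
    if c[1]<150: print('rinse',c,a,bb,ray(M,c,72)[0])
st=[(263,60),(329,60),(263,77),(329,77)]; print(ray(M,st,40).round(1))
print(circs('w',im,M,44))
t=cv2.imread('pics/t2.png')[:,:,::-1].copy(); print(circs('t',t,model('top'),44))
E
```

```text
160 268 327 [455.4  87.4  24. ]
180 268 326 [452.8  70.7  24. ]
230 279 294 [437.5  27.1  24. ]
290 274 323 [440.3 -33.8  24. ]
rinse [291.83298209  99.00632244] 1898 [268  74  49  51] [460.77226777 132.64335954  72.        ]
[[441.1 163.5  40. ]
 [489.  158.1  40. ]
 [439.2 152.1  40. ]
 [487.8 146.7  40. ]]
[(array([602.7, 179.7]), np.int32(631), array([488.,   7.])), (array([691. , 131.5]), np.int32(1988), array([605.,  69.])), (array([614.3,  85.8]), np.int32(1606), array([499., 143.])), (array([697.4,  40.4]), np.int32(1499), array([597., 189.])), (array([602.1,  -6.2]), np.int32(1194), array([479., 254.]))]
[(array([697.9,  40.1]), np.int32(127), array([348., 186.])), (array([691.1, 132. ]), np.int32(126), array([312., 187.])), (array([613.5,  85.5]), np.int32(136), array([330., 218.])), (array([604. , 191.6]), np.int32(135), array([287., 221.])), (array([608.9,  -8.2]), np.int32(67), array([367., 220.])), (array([486.4, 268.4]), np.int32(404), array([255., 267.]))]
```

Request:
{"method": "drive_tool", "body": {"moves": "-0.05 0 -0.01 0 0 0 0.07; -0.0465 0 -0.009 0 0 0 0.07; 0 0.04 0 0 0.8 0 0.07; 0 0.04 0 0 0 0 0.07; 0 0 0 0 0 0 0.07"}}

```text
time: 9.43
eef_pos: [457.9, 132.0, 85.6]
eef_rot: [[-0.124, -0.008, 0.992], [-0.992, -0.002, -0.124], [0.003, -1.0, -0.007]]
wrist_force: [0.7, -0.7, 0.0]
grip_width: 0.797
```

Request:
{"method": "drive_tool", "body": {"moves": "0 0.03 0 0 0 0 0.07; 0 0.023 0 0 0 0 0.07; 0 0 0 0 0 0 0.02; 0 0 0 0 0 0 0.02; 0 0 0 0 0 0 0.02", "newtons": 25}}

```text
time: 10.05
eef_pos: [462.7, 132.8, 37.4]
eef_rot: [[-0.126, 0.003, 0.992], [-0.992, 0.001, -0.126], [-0.001, -1.0, 0.003]]
wrist_force: [0.8, -0.7, 0.7]
grip_width: 0.474
```

Request:
{"method": "drive_tool", "body": {"moves": "0 0 0 0 0 0 0.02; 0 0 0 0 0 0 0.02; 0 -0.02 0 0 0 0 0.02; 0 -0.04 0 0 0 0 0.02; 0 -0.04 0 0 0 0 0.02"}}

```text
time: 10.68
eef_pos: [460.6, 132.4, 136.3]
eef_rot: [[-0.126, -0.001, 0.992], [-0.992, -0.0, -0.126], [0.0, -1.0, -0.001]]
wrist_force: [-0.1, -0.1, -0.6]
grip_width: 0.376
```

Run:
```python
from h import *
s=ctrl.state();print(s['time'],s['wrist_force'],s['grip_width']*88)
tool([613.7,307,130],-7.1)
tool([613.7,307,130],8)
```

```text
10.675 [-0.07787954 -0.06058311 -0.55538176] 33.100216237879856
at [460.6 132.4 136.3] jaw -7.2 shift [-192.6    6.   129.9] turn y -0.1
at [460.6 132.4 136.3] jaw -7.2 shift [-192.6    6.   129.9] turn y -15.2
```

Request:
{"method": "drive_tool", "body": {"moves": "-0.02 0 0.014 0 0 0 0.02; -0.035 0 0.023 0 0 0 0.02; -0.04 0 0.027 0 0 0 0.02; -0.04 0 0.027 0 0 0 0.02; -0.037 0 0.025 0 0 0 0.02"}}

```text
time: 11.3
eef_pos: [598.8, 289.7, 135.3]
eef_rot: [[-0.126, -0.0, 0.992], [-0.992, -0.0, -0.126], [0.0, -1.0, -0.0]]
wrist_force: [1.4, -0.4, -0.8]
grip_width: 0.378
```

Request:
{"method": "drive_tool", "body": {"moves": "-0.0206 0 0.014 0 0 0 0.02; 0 0.03 0 0 0 0 0.02; 0 0.03 0 0 0 0 0.02; 0 0.03 0 0 0 0 0.02; 0 0.01 0 0 0 0 0.02"}}

```text
time: 11.92
eef_pos: [612.5, 306.2, 32.7]
eef_rot: [[-0.126, -0.005, 0.992], [-0.992, -0.002, -0.126], [0.003, -1.0, -0.004]]
wrist_force: [-0.4, -0.7, -1.3]
grip_width: 0.375
```

Request:
{"method": "drive_tool", "body": {"moves": "0 0.004 0 0 0 0 0.02; 0 0 0 0 0 0 0.02; 0 0 0 0 0 0 0.02"}}

```text
time: 12.3
eef_pos: [615.6, 307.6, 33.3]
eef_rot: [[-0.126, 0.002, 0.992], [-0.992, 0.001, -0.126], [-0.001, -1.0, 0.002]]
wrist_force: [0.8, 0.2, -0.2]
grip_width: 0.378
```

Request:
{"method": "drive_tool", "body": {"moves": "0 0.001 0 0 0 0 0.02; 0 0 0 0 0 0 0.02; 0 0.001 0 0 0 0 0.02; 0 0 0 0 0 0 0.02; 0 0 0 0 0 0 0.02"}}

```text
time: 12.92
eef_pos: [614.8, 307.3, 30.9]
eef_rot: [[-0.126, 0.0, 0.992], [-0.992, 0.0, -0.126], [-0.0, -1.0, 0.0]]
wrist_force: [-1.4, -1.8, 6.1]
grip_width: 0.379
```

Request:
{"method": "drive_tool", "body": {"moves": "0 0 0 0 0 0 0.06; 0 0 0 0 0 0 0.06; 0 0 0 0 0 0 0.06; 0 -0.05 0 0 0 0 0.06; 0 -0.05 0 0 0 0 0.06"}}

```text
time: 13.55
eef_pos: [613.7, 306.7, 129.4]
eef_rot: [[-0.126, -0.003, 0.992], [-0.992, -0.001, -0.126], [0.001, -1.0, -0.002]]
wrist_force: [1.1, 0.3, -0.5]
grip_width: 0.679
```

Request:
{"method": "drive_tool", "body": {"moves": "0.055 0 0.002 0 0 0 0.06; 0.06 0 0.002 0 0 0 0.06; 0 0 0 0 0 0 0.06; 0 0 0 0 0 0 0.06"}}

```text
time: 14.05
eef_pos: [604.1, 192.6, 129.7]
eef_rot: [[-0.127, 0.0, 0.992], [-0.992, 0.001, -0.127], [-0.001, -1.0, 0.0]]
wrist_force: [-0.1, -0.6, 0.0]
grip_width: 0.685
```

```bash
cat >> h.py <<'E'
S=np.array([462.8,149.4]); U=np.array([.1231,.9924])
def look(tag):
    s=ctrl.state(); print('t',s['time'],'tcp',s['eef_pos'].round(1),'F',s['wrist_force'].round(1),'w',round(s['grip_width']*88,1))
    for n in ('wrist','top'):
        M,im=snap(n,f'{n}_{tag}')
        for p,a,c in circs(n,im,M,44): print(n,p,a,c)
E
python3 - <<'E'
from h import *
look('a'); tool([604,191.5,20],-7.1)
E
```

```text
t 14.05 tcp [604.1 192.6 129.7] F [-0.1 -0.6  0. ] w 60.3
wrist [472.6 264.5] 7375 [115. 166.]
wrist [606.4 192.2] 1613 [324. 241.]
wrist [693.1 134.1] 1397 [445. 298.]
wrist [616.1  93.1] 894 [351. 353.]
wrist [604.5   8.2] 398 [347. 431.]
top [697.9  40. ] 128 [348. 186.]
top [616.7  81.1] 85 [332. 217.]
top [601.6  -7. ] 137 [367. 223.]
top [480.9 286.1] 97 [248. 270.]
at [604.2 193.6 129.7] jaw -7.2 shift [2.200e+00 1.097e+02 1.000e-01] turn y -0.1
```

View pics/wrist_a.png

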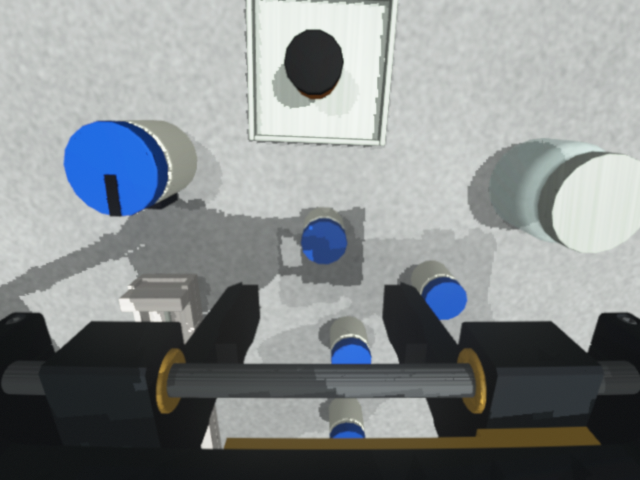

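Request:
{"method": "drive_tool", "body": {"moves": "0.002 0.04 0.001 0 0 0 0.06; 0 0.04 0 0 0 0 0.06; 0 0.029 0 0 0 0 0.06; 0 0 0 0 0 0 0.06; 0 0 0 0 0 0 0.02", "newtons": 20}}

```text
time: 14.78
eef_pos: [605.5, 191.5, 21.6]
eef_rot: [[-0.125, 0.001, 0.992], [-0.992, 0.0, -0.125], [-0.001, -1.0, 0.001]]
wrist_force: [0.5, 0.0, -1.1]
grip_width: 0.592
```

Request:
{"method": "drive_tool", "body": {"moves": "0 0 0 0 0 0 0.02; 0 0 0 0 0 0 0.02; 0 0 0 0 0 0 0.02; 0 0 0 0 0 0 0.02; 0 0 0 0 0 0 0.02"}}

```text
time: 15.4
eef_pos: [606.0, 190.9, 22.4]
eef_rot: [[-0.127, 0.003, 0.992], [-0.992, 0.001, -0.127], [-0.001, -1.0, 0.003]]
wrist_force: [0.0, 1.3, 7.1]
grip_width: 0.38
```

Request:
{"method": "drive_tool", "body": {"moves": "0 -0.03 0 0 0 0 0.02; 0 -0.04 0 0 0 0 0.02; 0 0 0 0 0 0 0.02; 0 0 0 0 0 0 0.02"}}

```text
time: 15.9
eef_pos: [604.0, 190.1, 89.8]
eef_rot: [[-0.126, -0.001, 0.992], [-0.992, -0.0, -0.126], [0.001, -1.0, -0.001]]
wrist_force: [-0.0, -0.7, -0.6]
grip_width: 0.381
```

Run:
```python
from h import *
s=ctrl.state();print(s['grip_width']*88,s['wrist_force'])
tool([*(S-U*18.5),90],-7.1)
```

```text
33.51906684836032 [-0.01165262 -0.68582601 -0.64136378]
at [604.  190.1  89.8] jaw -7.3 shift [  76.7   -0.  -134.8] turn y -0.2
```

Request:
{"method": "drive_tool", "body": {"moves": "0.015 0 -0.027 0 0 0 0.02; 0.021 0 -0.037 0 0 0 0.02; 0.021 0 -0.037 0 0 0 0.02; 0.0195 0 -0.034 0 0 0 0.02; 0 0 0 0 0 0 0.02"}}

```text
time: 16.52
eef_pos: [456.1, 130.2, 87.7]
eef_rot: [[-0.127, -0.007, 0.992], [-0.992, -0.002, -0.127], [0.003, -1.0, -0.007]]
wrist_force: [0.2, 0.3, -0.5]
grip_width: 0.383
```

Request:
{"method": "drive_tool", "body": {"moves": "0 0 0 0 0 0 0.02; 0 0.02 0 0 0 0 0.02; 0 0.02 0 0 0 0 0.02; 0 0.01 0 0 0 0 0.02; 0 0.005 0 0 0 0 0.02"}}

```text
time: 17.15
eef_pos: [461.5, 131.8, 35.0]
eef_rot: [[-0.126, -0.001, 0.992], [-0.992, -0.0, -0.126], [0.0, -1.0, -0.001]]
wrist_force: [-0.1, 0.9, -0.3]
grip_width: 0.382
```

Request:
{"method": "drive_tool", "body": {"moves": "0 0.001 0 0 0 0 0.02; 0 0.001 0 0 0 0 0.02; 0 0.001 0 0 0 0 0.02; 0 0 0 0 0 0 0.02; 0 0 0 0 0 0 0.02"}}

```text
time: 17.77
eef_pos: [461.3, 131.6, 32.9]
eef_rot: [[-0.126, 0.0, 0.992], [-0.992, 0.0, -0.126], [-0.0, -1.0, 0.0]]
wrist_force: [0.8, 0.5, -0.6]
grip_width: 0.379
```

Run:
```python
from h import *
s=ctrl.state();print(s['grip_width']*88,s['wrist_force'])
tool([*(S-U*18.5),30],-7.1)
snap('side','s1')
```

```text
33.395957284919845 [ 0.76325594  0.46419344 -0.63457781]
at [461.3 131.6  32.9] jaw -7.3 shift [ 0.7  2.9 -0.7] turn y -0.2
```

Request:
{"method": "drive_tool", "body": {"moves": "0 0.001 -0.0005 0 0 0 0.02; 0 0.001 0 0 0 0 0.02; 0 0 0 0 0 0 0.02; 0 0 0 0 0 0 0.02"}}

```text
time: 18.32
eef_pos: [461.2, 131.7, 32.3]
eef_rot: [[-0.126, 0.0, 0.992], [-0.992, -0.0, -0.126], [0.0, -1.0, 0.0]]
wrist_force: [-3.8, -1.7, 12.6]
grip_width: 0.38
```

Request:
{"method": "drive_tool", "body": {"moves": "0 0 0 0 0 0 0.06; 0 0 0 0 0 0 0.06; 0 0 0 0 0 0 0.06; 0 -0.04 0 0 0 0 0.06; 0 -0.05 0 0 0 0 0.06"}}

```text
time: 18.95
eef_pos: [459.0, 131.3, 120.0]
eef_rot: [[-0.126, -0.004, 0.992], [-0.992, -0.001, -0.126], [0.001, -1.0, -0.004]]
wrist_force: [1.6, -0.8, 0.2]
grip_width: 0.681
```

Request:
{"method": "drive_tool", "body": {"moves": "0.008 0 0.045 0 0 0 0.06; 0.009 0 0.056 0 0 0 0.06; 0.009 0 0.056 0 0 0 0.06; 0 0 0 0 0 0 0.06; 0 0 0 0 0 0 0.06"}}

```text
time: 19.58
eef_pos: [612.1, 85.9, 119.7]
eef_rot: [[-0.127, -0.002, 0.992], [-0.992, -0.0, -0.127], [0.0, -1.0, -0.002]]
wrist_force: [-0.2, -0.1, -0.2]
grip_width: 0.682
```

Run:
```python
from h import *
look('b'); tool([613.7,85.7,20],-7.1)
```

```text
t 19.575 tcp [612.1  85.9 119.7] F [-0.2 -0.1 -0.2] w 60.0
wrist [473.4 249.4] 1940 [48. 13.]
wrist [693.  132.1] 2180 [436. 165.]
wrist [456.9 131.1] 2269 [ 87. 211.]
wrist [615.8  86.3] 1751 [326. 245.]
wrist [699.1  41.2] 1639 [447. 289.]
wrist [604.1  -1.3] 1084 [325. 351.]
top [601.6  -7.1] 143 [367. 223.]
top [486.3 268.3] 402 [255. 268.]
top [460.1 133.2] 133 [310. 279.]
at [611.5  86.4 120.1] jaw -7.2 shift [  0.4 100.1   2.4] turn y -0.1
```

Request:
{"method": "drive_tool", "body": {"moves": "0.001 0.04 0.003 0 0 0 0.06; 0 0.035 0 0 0 0 0.06; 0 0.025 0 0 0 0 0.06; 0 0 0 0 0 0 0.06; 0 0 0 0 0 0 0.02"}}

```text
time: 20.3
eef_pos: [616.1, 85.1, 22.0]
eef_rot: [[-0.126, 0.001, 0.992], [-0.992, 0.0, -0.126], [-0.0, -1.0, 0.001]]
wrist_force: [0.2, -0.1, 0.4]
grip_width: 0.591
```

Request:
{"method": "drive_tool", "body": {"moves": "0 0 0 0 0 0 0.02; 0 0 0 0 0 0 0.02; 0 0 0 0 0 0 0.02; 0 0 0 0 0 0 0.02; 0 0 0 0 0 0 0.02"}}

```text
time: 20.92
eef_pos: [616.9, 84.9, 22.3]
eef_rot: [[-0.126, 0.002, 0.992], [-0.992, 0.0, -0.126], [-0.001, -1.0, 0.002]]
wrist_force: [-1.6, 0.8, 6.8]
grip_width: 0.375
```

Request:
{"method": "drive_tool", "body": {"moves": "0 -0.03 0 0 0 0 0.02; 0 -0.04 0 0 0 0 0.02; 0.001 0 -0.03 0 0 0 0.02; 0.003 0 -0.04 0 0 0 0.02; 0.003 0 -0.04 0 0 0 0.02"}}

```text
time: 21.55
eef_pos: [504.8, 91.6, 90.7]
eef_rot: [[-0.127, 0.0, 0.992], [-0.992, 0.0, -0.127], [-0.0, -1.0, 0.0]]
wrist_force: [-0.4, 0.3, -0.4]
grip_width: 0.381
```

Request:
{"method": "drive_tool", "body": {"moves": "0.003 0 -0.035 0 0 0 0.02; 0 0 -0.013 0 0 0 0.02; 0 0 0 0 0 0 0.02; 0 0 0 0 0 0 0.02; 0 0 0 0 0 0 0.02"}}

```text
time: 22.18
eef_pos: [459.3, 94.7, 91.0]
eef_rot: [[-0.127, 0.001, 0.992], [-0.992, 0.0, -0.127], [-0.0, -1.0, 0.001]]
wrist_force: [0.5, -0.0, -0.9]
grip_width: 0.38
```

Run:
```python
from h import *
s=ctrl.state();print(s['grip_width']*88,s['wrist_force'])
tool([*(S-U*53.5),30],-7.1)
```

```text
33.402269875377826 [ 0.52795879 -0.02268344 -0.86560781]
at [459.3  94.7  91. ] jaw -7.3 shift [-1.2 61.  -3.3] turn y -0.2
```

Request:
{"method": "drive_tool", "body": {"moves": "-0.001 0 -0.003 0 0 0 0.02; 0 0.03 0 0 0 0 0.02; 0 0.02 0 0 0 0 0.02; 0 0.004 0 0 0 0 0.02; 0 0.002 0 0 0 0 0.02"}}

```text
time: 22.8
eef_pos: [455.4, 96.1, 34.8]
eef_rot: [[-0.126, 0.0, 0.992], [-0.992, 0.0, -0.126], [-0.0, -1.0, 0.0]]
wrist_force: [0.3, -0.2, 0.4]
grip_width: 0.382
```

Request:
{"method": "drive_tool", "body": {"moves": "0 0.002 0 0 0 0 0.02; 0 0.001 0 0 0 0 0.02; 0 0.001 0 0 0 0 0.02; 0 0 0 0 0 0 0.02; 0 0 0 0 0 0 0.02"}}

```text
time: 23.42
eef_pos: [455.7, 96.2, 32.2]
eef_rot: [[-0.126, 0.001, 0.992], [-0.992, 0.0, -0.126], [-0.0, -1.0, 0.001]]
wrist_force: [-3.8, 0.2, 8.3]
grip_width: 0.381
```

Request:
{"method": "drive_tool", "body": {"moves": "0 0 0 0 0 0 0.06; 0 0 0 0 0 0 0.06; 0 0 0 0 0 0 0.06; 0 -0.04 0 0 0 0 0.06; 0 -0.05 0 0 0 0 0.06"}}

```text
time: 24.05
eef_pos: [453.5, 95.9, 120.2]
eef_rot: [[-0.126, -0.004, 0.992], [-0.992, -0.001, -0.126], [0.001, -1.0, -0.004]]
wrist_force: [0.0, -1.0, -1.1]
grip_width: 0.683
```

Request:
{"method": "drive_tool", "body": {"moves": "0.021 0 0.039 0 0 0 0.06; 0.021 0 0.039 0 0 0 0.06; 0.021 0 0.039 0 0 0 0.06; 0.021 0 0.039 0 0 0 0.06; 0 0 0 0 0 0 0.06"}}

```text
time: 24.68
eef_pos: [601.5, -8.7, 120.6]
eef_rot: [[-0.129, 0.001, 0.992], [-0.992, -0.0, -0.129], [0.0, -1.0, 0.001]]
wrist_force: [0.1, 0.0, 0.3]
grip_width: 0.681
```

Run:
```python
from h import *
look('c'); tool([602.5,-6.7,20],-7.1)
```

```text
t 24.675 tcp [601.5  -8.7 120.6] F [0.1 0.  0.3] w 60.0
wrist [691.1 123.2] 1504 [445.  13.]
wrist [457. 134.] 3305 [50. 53.]
wrist [451.4  97.4] 2857 [ 62. 118.]
wrist [699.1  39.8] 2220 [460. 157.]
wrist [603.5  -6.7] 1742 [323. 242.]
top [697.9  40. ] 128 [348. 186.]
top [691.1 132. ] 126 [312. 187.]
top [486.4 268.3] 403 [255. 267.]
top [460.1 132.3] 141 [310. 279.]
top [454.9  96.4] 141 [325. 281.]
at [598.6  -7.  120. ] jaw -7.3 shift [ -0.8 100.    4. ] turn y -0.2
```

Request:
{"method": "drive_tool", "body": {"moves": "-0.001 0.04 0.0025 0 0 0 0.06; 0 0.035 0 0 0 0 0.06; 0 0.025 0 0 0 0 0.06; 0 0 0 0 0 0 0.06; 0 0 0 0 0 0 0.02"}}

```text
time: 25.4
eef_pos: [601.8, -5.7, 21.6]
eef_rot: [[-0.126, 0.001, 0.992], [-0.992, 0.0, -0.126], [-0.0, -1.0, 0.001]]
wrist_force: [0.3, -0.3, -0.4]
grip_width: 0.592
```

Request:
{"method": "drive_tool", "body": {"moves": "0 0 0 0 0 0 0.02; 0 0 0 0 0 0 0.02; 0 0 0 0 0 0 0.02; 0 0 0 0 0 0 0.02; 0 0 0 0 0 0 0.02"}}

```text
time: 26.02
eef_pos: [602.9, -6.2, 22.2]
eef_rot: [[-0.126, 0.002, 0.992], [-0.992, 0.0, -0.126], [-0.0, -1.0, 0.002]]
wrist_force: [-1.3, 0.5, 6.1]
grip_width: 0.379
```

Request:
{"method": "drive_tool", "body": {"moves": "0 -0.03 0 0 0 0 0.02; 0 -0.04 0 0 0 0 0.02; -0.009 0 -0.03 0 0 0 0.02; -0.013 0 -0.04 0 0 0 0.02; -0.013 0 -0.04 0 0 0 0.02"}}

```text
time: 26.65
eef_pos: [496.0, 42.6, 90.7]
eef_rot: [[-0.127, -0.0, 0.992], [-0.992, 0.0, -0.127], [-0.0, -1.0, -0.0]]
wrist_force: [-0.3, 0.5, 0.9]
grip_width: 0.374
```

Request:
{"method": "drive_tool", "body": {"moves": "-0.01 0 -0.035 0 0 0 0.02; -0.004 0 -0.013 0 0 0 0.02; 0 0 0 0 0 0 0.02; 0 0 0 0 0 0 0.02; 0 0 0 0 0 0 0.02"}}

```text
time: 27.28
eef_pos: [452.6, 61.9, 91.0]
eef_rot: [[-0.127, 0.001, 0.992], [-0.992, -0.0, -0.127], [-0.0, -1.0, 0.001]]
wrist_force: [-0.5, -0.4, -0.2]
grip_width: 0.378
```

Run:
```python
from h import *
s=ctrl.state();print(s['grip_width']*88,s['wrist_force'])
tool([*(S-U*88.5),30],-7.1)
```

```text
33.23406968038636 [-0.46099309 -0.4480789  -0.24337501]
at [452.6  61.9  91. ] jaw -7.3 shift [ 0.5 61.  -0.7] turn y -0.2
```

Request:
{"method": "drive_tool", "body": {"moves": "0 0 -0.0005 0 0 0 0.02; 0 0.03 0 0 0 0 0.02; 0 0.02 0 0 0 0 0.02; 0 0.004 0 0 0 0 0.02; 0 0.002 0 0 0 0 0.02"}}

```text
time: 27.9
eef_pos: [451.2, 62.3, 34.9]
eef_rot: [[-0.127, 0.0, 0.992], [-0.992, 0.0, -0.127], [-0.0, -1.0, 0.0]]
wrist_force: [-0.1, -0.5, -0.3]
grip_width: 0.381
```

Request:
{"method": "drive_tool", "body": {"moves": "0 0.002 0 0 0 0 0.02; 0 0.001 0 0 0 0 0.02; 0 0.001 0 0 0 0 0.02; 0 0 0 0 0 0 0.02; 0 0 0 0 0 0 0.02"}}

```text
time: 28.52
eef_pos: [451.5, 62.4, 32.2]
eef_rot: [[-0.126, 0.001, 0.992], [-0.992, 0.0, -0.126], [-0.0, -1.0, 0.001]]
wrist_force: [-3.5, -0.2, 9.3]
grip_width: 0.38
```

Request:
{"method": "drive_tool", "body": {"moves": "0 0 0 0 0 0 0.06; 0 0 0 0 0 0 0.06; 0 0 0 0 0 0 0.06; 0 -0.04 0 0 0 0 0.06; 0 -0.05 0 0 0 0 0.06"}}

```text
time: 29.15
eef_pos: [449.2, 62.2, 120.2]
eef_rot: [[-0.126, -0.004, 0.992], [-0.992, -0.0, -0.126], [0.001, -1.0, -0.004]]
wrist_force: [1.6, 1.1, 0.6]
grip_width: 0.682
```

Request:
{"method": "drive_tool", "body": {"moves": "-0.002 0 0.04 0 0 0 0.06; -0.002 0 0.052 0 0 0 0.06; -0.002 0 0.052 0 0 0 0.06; -0.002 0 0.052 0 0 0 0.06; -0.002 0 0.05 0 0 0 0.06"}}

```text
time: 29.78
eef_pos: [697.6, 41.0, 120.1]
eef_rot: [[-0.126, -0.001, 0.992], [-0.992, -0.0, -0.126], [0.0, -1.0, -0.001]]
wrist_force: [0.7, 0.4, 0.6]
grip_width: 0.678
```

Request:
{"method": "drive_tool", "body": {"moves": "0 0 0 0 0 0 0.06; 0 0 0 0 0 0 0.06; 0 0 0 0 0 0 0.06; 0 0 0 0 0 0 0.06"}}

```text
time: 30.28
eef_pos: [695.1, 41.4, 121.1]
eef_rot: [[-0.126, -0.0, 0.992], [-0.992, 0.0, -0.126], [-0.0, -1.0, -0.0]]
wrist_force: [0.6, 0.7, -0.0]
grip_width: 0.68
```

Run:
```python
from h import *
look('d'); tool([698.5,40.2,20],-7.1)
```

```text
t 30.275 tcp [695.1  41.4 121.1] F [ 0.6  0.7 -0. ] w 59.8
wrist [693.8 131.7] 2390 [300. 110.]
wrist [700.4  40.3] 1723 [328. 246.]
wrist [462.1  55.8] 196 [  3. 264.]
top [691.  131.8] 128 [312. 187.]
top [486.4 268.3] 401 [255. 267.]
top [460.1 132.2] 142 [310. 279.]
top [454.9  96.4] 141 [325. 281.]
top [450.3  61.1] 135 [339. 283.]
at [695.6  41.3 121.3] jaw -7.2 shift [  0.8 101.3   3. ] turn y -0.1
```

Request:
{"method": "drive_tool", "body": {"moves": "0.001 0.04 0.0035 0 0 0 0.06; 0 0.036 0 0 0 0 0.06; 0 0.025 0 0 0 0 0.06; 0 0 0 0 0 0 0.06; 0 0 0 0 0 0 0.02"}}

```text
time: 31.0
eef_pos: [700.2, 39.8, 21.0]
eef_rot: [[-0.126, 0.002, 0.992], [-0.992, 0.0, -0.126], [-0.0, -1.0, 0.002]]
wrist_force: [-0.3, 0.3, 0.7]
grip_width: 0.591
```

Request:
{"method": "drive_tool", "body": {"moves": "0 0 0 0 0 0 0.02; 0 0 0 0 0 0 0.02; 0 0 0 0 0 0 0.02; 0 0 0 0 0 0 0.02; 0 0 0 0 0 0 0.02"}}

```text
time: 31.62
eef_pos: [700.6, 39.8, 21.5]
eef_rot: [[-0.126, 0.003, 0.992], [-0.992, 0.0, -0.126], [-0.0, -1.0, 0.002]]
wrist_force: [-0.8, 0.3, 5.5]
grip_width: 0.375
```

Request:
{"method": "drive_tool", "body": {"moves": "0 -0.03 0 0 0 0 0.02; 0 -0.04 0 0 0 0 0.02; 0.005 0 -0.028 0 0 0 0.02; 0.008 0 -0.044 0 0 0 0.02; 0.008 0 -0.044 0 0 0 0.02"}}

```text
time: 32.25
eef_pos: [580.3, 33.5, 89.5]
eef_rot: [[-0.126, -0.0, 0.992], [-0.992, -0.0, -0.126], [0.0, -1.0, -0.0]]
wrist_force: [0.3, -0.4, 0.0]
grip_width: 0.377
```

Request:
{"method": "drive_tool", "body": {"moves": "0.008 0 -0.044 0 0 0 0.02; 0.008 0 -0.044 0 0 0 0.02; 0.008 0 -0.044 0 0 0 0.02; 0 0 0 0 0 0 0.02; 0 0 0 0 0 0 0.02"}}

```text
time: 32.88
eef_pos: [448.7, 26.5, 90.3]
eef_rot: [[-0.126, 0.002, 0.992], [-0.992, 0.0, -0.126], [-0.0, -1.0, 0.002]]
wrist_force: [0.2, -0.1, 0.4]
grip_width: 0.379
```

Run:
```python
from h import *
s=ctrl.state();print(s['grip_width']*88,s['wrist_force'])
tool([*(S-U*123.5),30],-7.1)
```

```text
33.362324928342055 [ 0.16483186 -0.13430368  0.39993608]
at [448.7  26.5  90.3] jaw -7.3 shift [-0.2 60.3 -1.3] turn y -0.2
```

Request:
{"method": "drive_tool", "body": {"moves": "0 0 -0.001 0 0 0 0.02; 0 0.03 0 0 0 0 0.02; 0 0.02 0 0 0 0 0.02; 0 0.004 0 0 0 0 0.02; 0 0.002 0 0 0 0 0.02"}}

```text
time: 33.5
eef_pos: [447.6, 26.6, 33.9]
eef_rot: [[-0.126, 0.0, 0.992], [-0.992, -0.0, -0.126], [-0.0, -1.0, 0.0]]
wrist_force: [-0.4, -0.9, -0.3]
grip_width: 0.378
```

Request:
{"method": "drive_tool", "body": {"moves": "0 0.002 0 0 0 0 0.02; 0 0.001 0 0 0 0 0.02; 0 0.0005 0 0 0 0 0.02; 0 0 0 0 0 0 0.02; 0 0 0 0 0 0 0.02"}}

```text
time: 34.12
eef_pos: [447.5, 26.6, 31.4]
eef_rot: [[-0.126, 0.001, 0.992], [-0.992, -0.0, -0.126], [-0.0, -1.0, 0.001]]
wrist_force: [-2.1, -0.9, 6.5]
grip_width: 0.382
```

Request:
{"method": "drive_tool", "body": {"moves": "0 0 0 0 0 0 0.06; 0 0 0 0 0 0 0.06; 0 0 0 0 0 0 0.06; 0 -0.04 0 0 0 0 0.06; 0 -0.05 0 0 0 0 0.06"}}

```text
time: 34.75
eef_pos: [445.1, 26.6, 119.7]
eef_rot: [[-0.126, -0.004, 0.992], [-0.992, -0.0, -0.126], [0.001, -1.0, -0.004]]
wrist_force: [0.6, -0.3, -0.6]
grip_width: 0.683
```

Request:
{"method": "drive_tool", "body": {"moves": "-0.02 0 0.033 0 0 0 0.06; -0.025 0 0.043 0 0 0 0.06; -0.025 0 0.043 0 0 0 0.06; -0.025 0 0.043 0 0 0 0.06; -0.025 0 0.043 0 0 0 0.06"}}

```text
time: 35.38
eef_pos: [666.5, 120.4, 119.7]
eef_rot: [[-0.126, -0.001, 0.992], [-0.992, -0.0, -0.126], [0.0, -1.0, -0.001]]
wrist_force: [-0.9, -0.1, 0.4]
grip_width: 0.682
```

Request:
{"method": "drive_tool", "body": {"moves": "-0.015 0 0.025 0 0 0 0.06; 0 0 0 0 0 0 0.06; 0 0 0 0 0 0 0.06; 0 0 0 0 0 0 0.06; 0 0 0 0 0 0 0.06"}}

```text
time: 36.0
eef_pos: [691.2, 131.0, 120.4]
eef_rot: [[-0.127, -0.0, 0.992], [-0.992, -0.0, -0.127], [0.0, -1.0, -0.0]]
wrist_force: [0.7, -0.1, 0.7]
grip_width: 0.68
```

Run:
```python
from h import *
look('e'); tool([692,132,20],-7.1)
```

```text
t 36.0 tcp [691.2 131.  120.4] F [ 0.7 -0.1  0.7] w 59.9
wrist [693.9 132.7] 1745 [324. 243.]
wrist [459.1 125.3] 1583 [ 15. 289.]
top [486.4 268.2] 408 [255. 267.]
at [691.6 131.1 120.5] jaw -7.3 shift [ -0.9 100.5   0.3] turn y -0.2
```

Request:
{"method": "drive_tool", "body": {"moves": "-0.001 0.04 0.001 0 0 0 0.06; 0 0.036 0 0 0 0 0.06; 0 0.024 0 0 0 0 0.06; 0 0 0 0 0 0 0.06; 0 0 0 0 0 0 0.02"}}

```text
time: 36.72
eef_pos: [693.9, 132.4, 21.5]
eef_rot: [[-0.126, 0.002, 0.992], [-0.992, 0.0, -0.126], [-0.0, -1.0, 0.002]]
wrist_force: [0.5, -0.1, -0.7]
grip_width: 0.591
```

Request:
{"method": "drive_tool", "body": {"moves": "0 0 0 0 0 0 0.02; 0 0 0 0 0 0 0.02; 0 0 0 0 0 0 0.02; 0 0 0 0 0 0 0.02; 0 0 0 0 0 0 0.02"}}

```text
time: 37.35
eef_pos: [694.2, 132.5, 21.9]
eef_rot: [[-0.126, 0.002, 0.992], [-0.992, 0.0, -0.126], [-0.001, -1.0, 0.002]]
wrist_force: [-1.1, -0.7, 6.2]
grip_width: 0.373
```

Request:
{"method": "drive_tool", "body": {"moves": "0 -0.03 0 0 0 0 0.02; 0 -0.04 0 0 0 0 0.02; 0.015 0 -0.02 0 0 0 0.02; 0.0235 0 -0.032 0 0 0 0.02; 0.0235 0 -0.032 0 0 0 0.02"}}

```text
time: 37.98
eef_pos: [600.7, 81.0, 90.0]
eef_rot: [[-0.126, -0.0, 0.992], [-0.992, -0.0, -0.126], [0.0, -1.0, -0.0]]
wrist_force: [0.5, -0.5, -0.2]
grip_width: 0.378
```

Request:
{"method": "drive_tool", "body": {"moves": "0.0235 0 -0.032 0 0 0 0.02; 0.0235 0 -0.032 0 0 0 0.02; 0.0235 0 -0.032 0 0 0 0.02; 0.0235 0 -0.032 0 0 0 0.02; 0.0145 0 -0.018 0 0 0 0.02"}}

```text
time: 38.6
eef_pos: [441.0, -8.3, 89.7]
eef_rot: [[-0.127, -0.001, 0.992], [-0.992, -0.0, -0.127], [0.0, -1.0, -0.001]]
wrist_force: [-0.1, -0.9, -1.0]
grip_width: 0.381
```

Request:
{"method": "drive_tool", "body": {"moves": "0 0 0 0 0 0 0.02; 0 0 0 0 0 0 0.02; 0 0 0 0 0 0 0.02"}}

```text
time: 38.98
eef_pos: [444.5, -7.4, 90.5]
eef_rot: [[-0.126, 0.001, 0.992], [-0.992, 0.0, -0.126], [-0.0, -1.0, 0.001]]
wrist_force: [-0.7, -0.0, -0.3]
grip_width: 0.379
```

Run:
```python
from h import *
s=ctrl.state();print(s['grip_width']*88,s['wrist_force'])
tool([*(S-U*158.5),30],-7.1)
```

```text
33.39528216656945 [-0.67691572 -0.02974657 -0.33427875]
at [444.5  -7.4  90.5] jaw -7.2 shift [ 0.6 60.5 -1.2] turn y -0.1
```

Lower and release, then rise well clear, so that I can look at the whole row.

Request:
{"method": "drive_tool", "body": {"moves": "0.0005 0 -0.001 0 0 0 0.02; 0 0.03 0 0 0 0 0.02; 0 0.02 0 0 0 0 0.02; 0 0.004 0 0 0 0 0.02; 0 0.002 0 0 0 0 0.02"}}

```text
time: 39.6
eef_pos: [442.8, -8.1, 34.4]
eef_rot: [[-0.126, 0.0, 0.992], [-0.992, -0.0, -0.126], [-0.0, -1.0, 0.0]]
wrist_force: [-0.6, 0.2, -0.7]
grip_width: 0.381
```

Request:
{"method": "drive_tool", "body": {"moves": "0 0.002 0 0 0 0 0.02; 0 0.001 0 0 0 0 0.02; 0 0.0005 0 0 0 0 0.02; 0 0 0 0 0 0 0.02; 0 0 0 0 0 0 0.02"}}

```text
time: 40.22
eef_pos: [443.0, -8.2, 31.9]
eef_rot: [[-0.126, 0.001, 0.992], [-0.992, -0.0, -0.126], [-0.0, -1.0, 0.001]]
wrist_force: [-1.8, -0.0, 5.0]
grip_width: 0.378
```

Request:
{"method": "drive_tool", "body": {"moves": "0 0 0 0 0 0 0.06; 0 0 0 0 0 0 0.06; 0 0 0 0 0 0 0.06; 0 -0.04 0 0 0 0 0.06; 0 -0.06 0 0 0 0 0.06"}}

```text
time: 40.85
eef_pos: [440.1, -8.0, 129.6]
eef_rot: [[-0.126, -0.006, 0.992], [-0.992, 0.0, -0.126], [0.0, -1.0, -0.006]]
wrist_force: [1.2, -0.7, 0.3]
grip_width: 0.683
```

Request:
{"method": "drive_tool", "body": {"moves": "0.055 -0.04 0 0 0 0 0; 0.055 0 0 0 0 0 0; 0 0 0 0 0 0 0; 0 0 0 0 0 0 0; 0 0 0 0 0 0 0"}}

```text
time: 41.48
eef_pos: [428.6, -111.7, 166.7]
eef_rot: [[-0.125, -0.001, 0.992], [-0.992, 0.001, -0.125], [-0.001, -1.0, -0.001]]
wrist_force: [0.8, 0.7, 0.1]
grip_width: 0.135
```

Run:
```python
from h import *
look('f'); b=S-U*237+np.array([.9924,-.1231])*66; print(b); tool([*b,90],-7.1)
M=model('wrist'); print(proj(M,[[*b,56]]))
```

```text
t 41.475 tcp [ 428.6 -111.7  166.7] F [0.8 0.7 0.1] w 11.9
wrist [451.   30.2] 2276 [327.  30.]
wrist [443.3  -8.3] 1847 [323.  90.]
top [486.4 268.4] 404 [255. 267.]
top [460.1 132.3] 141 [310. 279.]
top [454.9  96.4] 141 [325. 281.]
top [450.   44.1] 283 [346. 284.]
top [442.   -9.5] 143 [368. 287.]
[499.1237 -93.9234]
at [ 428.8 -111.6  166.9] jaw -7.1 shift [-26.3  76.8  67.6] turn y -0.0
[[408.26292223 197.71553265]]
```

View pics/wrist_f.png

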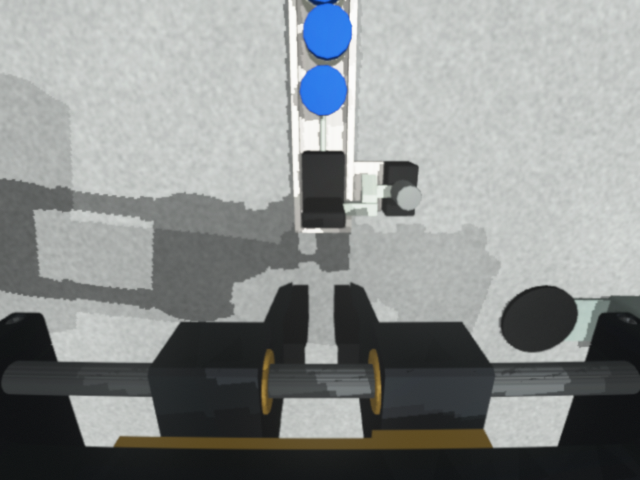

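Request:
{"method": "drive_tool", "body": {"moves": "-0.013 0 0.034 0 0 0 0; -0.0135 0 0.0335 0 0 0 0; 0 0.04 0 0 0 0 0; 0 0.037 0 0 0 0 0; 0 0 0 0 0 0 0"}}

```text
time: 42.2
eef_pos: [496.3, -93.3, 87.1]
eef_rot: [[-0.125, -0.008, 0.992], [-0.992, 0.002, -0.125], [-0.001, -1.0, -0.008]]
wrist_force: [-0.7, 0.2, 0.7]
grip_width: 0.004
```

Request:
{"method": "drive_tool", "body": {"moves": "0 0.02 0 0 0 0 0; 0 0.012 0 0 0 0 0; 0 0.004 0 0 0 0 0; 0 0.003 0 0 0 0 0; 0 0 0 0 0 0 0"}}

```text
time: 42.82
eef_pos: [499.6, -94.9, 52.5]
eef_rot: [[-0.126, 0.001, 0.992], [-0.992, 0.0, -0.126], [-0.0, -1.0, 0.001]]
wrist_force: [-2.9, 2.8, 2.9]
grip_width: 0.002
```

Request:
{"method": "drive_tool", "body": {"moves": "0 0.003 0 0 0 0 0; 0 0.001 0 0 0 0 0; 0 0 0 0 0 0 0; 0 0 0 0 0 0 0; 0 0 0 0 0 0 0"}}

```text
time: 43.45
eef_pos: [499.6, -95.1, 47.7]
eef_rot: [[-0.126, 0.001, 0.992], [-0.992, -0.0, -0.126], [-0.0, -1.0, 0.001]]
wrist_force: [-0.3, 2.0, 3.5]
grip_width: 0.007
```

Run:
```python
from h import *
look('g')
```

```text
t 43.45 tcp [499.6 -95.1  47.7] F [-0.3  2.   3.5] w 0.6
wrist [444.5  14.3] 12127 [151.  75.]
top [486.3 268.3] 403 [255. 267.]
top [451.3  65.1] 719 [337. 283.]
```

Request:
{"method": "drive_tool", "body": {"moves": "0 -0.03 0 0 0 0 0; 0 -0.05 0 0 0 0 0; 0 -0.05 0 0 0 0 0.086; -0.03 0 -0.005 0 0 0 0.086; -0.05 0 -0.008 0 0 0 0.086"}}

```text
time: 44.18
eef_pos: [497.4, -14.5, 178.3]
eef_rot: [[-0.129, 0.003, 0.992], [-0.992, -0.001, -0.129], [0.001, -1.0, 0.003]]
wrist_force: [0.8, 0.3, -0.5]
grip_width: 0.324
```

Request:
{"method": "drive_tool", "body": {"moves": "-0.055 0 -0.009 0 0 0 0.086; -0.055 0 -0.009 0 0 0 0.086; -0.055 0 -0.009 0 0 0 0.086; -0.055 0 -0.009 0 0 0 0.086; -0.054 0 -0.009 0 0 0 0.086"}}

```text
time: 44.8
eef_pos: [486.3, 265.0, 176.9]
eef_rot: [[-0.126, 0.0, 0.992], [-0.992, -0.001, -0.126], [0.001, -1.0, 0.0]]
wrist_force: [0.5, 0.1, 0.9]
grip_width: 0.888
```

Request:
{"method": "drive_tool", "body": {"moves": "0 0 0 0 0 0 0.086; 0 0 0 0 0 0 0.086; 0 0 0 0 0 0 0.086; 0 0 0 0 0 0 0.086"}}

```text
time: 45.3
eef_pos: [486.7, 262.1, 177.4]
eef_rot: [[-0.128, -0.0, 0.992], [-0.992, -0.0, -0.128], [0.0, -1.0, -0.0]]
wrist_force: [-1.3, 0.5, -0.6]
grip_width: 0.977
```

Run:
```python
from h import *
look('h')
im=cv2.imread('pics/wrist_h.png')[:,:,::-1].copy(); M=model('wrist')
for c,a,b in blobs(im,(100,110,30),(128,255,255),2000): print(c,a,b,ray(M,c,72))
side=cv2.imread('pics/side0.png')
M2,s=snap('side','side_h')
w=cv2.imread('pics/wrist_h.png')
o=np.zeros((480,800,3),np.uint8); o[:,:400]=w[:, 120:520]; o[:240,400:]=cv2.resize(s[200:420,230:430],(400,240))[:,:,::-1] if 0 else cv2.resize(cv2.imread('pics/side_h.png')[200:420,230:430],(400,240))
t=cv2.imread('pics/top_h.png'); o[240:,400:]=cv2.resize(t[220:310,280:430],(400,240)); cv2.imwrite('pics/comb_h.png',o)
```

```text
t 45.3 tcp [486.7 262.1 177.4] F [-1.3  0.5 -0.6] w 85.9
wrist [571.1 409.8] 926 [410.  12.]
wrist [485.  257.9] 3924 [319. 227.]
wrist [460.8 130.8] 764 [312. 352.]
wrist [450.5  46.5] 1156 [313. 418.]
top [451.3  65.2] 714 [337. 283.]
[319.1146789  226.88379205] 3924 [283 192  73  73] [[486.30526149 266.97609112  72.        ]]
```

View pics/comb_h.png

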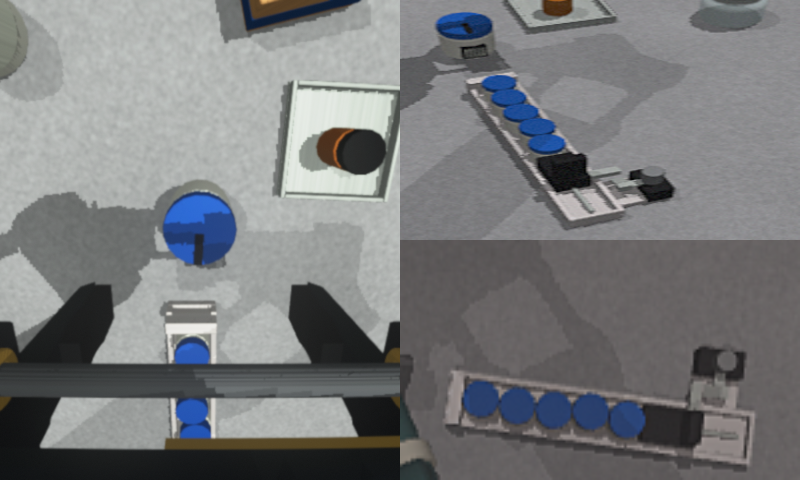

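Run:
```python
from h import *
im=cv2.imread('pics/wrist_h.png')[:,:,::-1].copy(); M=model('wrist')
sub=im[190:268,280:360]; g=sub.max(2)
n,l,st,c=cv2.connectedComponentsWithStats((g<60).astype(np.uint8))
for i in range(1,n):
    if st[i,4]>60:
        ys,xs=np.where(l==i); P=ray(M,np.c_[xs+280,ys+190],72)[:,:2]
        w,v=np.linalg.eigh(np.cov(P.T)); print(st[i],P.mean(0),np.degrees(np.arctan2(v[1,1],v[0,1])))
print(ray(M,[[319.5,228.5]],72)); tool([486.3,266,30],-7)
# reader from wrist_f
im=cv2.imread('pics/wrist_f.png'); print(im.shape)
```

```text
[ 35  45   8  30 196] [483.2517579  249.23761507] 79.86846406591864
[[486.41251036 265.81898392  72.        ]]
at [486.7 262.6 177.6] jaw -7.3 shift [ -3.3 147.6  -0.9] turn y -0.3
(480, 640, 3)
```

Request:
{"method": "drive_tool", "body": {"moves": "0.054 0 0.024 0 0 0 0.086; 0.054 0 0.024 0 0 0 0.086; 0.054 0 0.024 0 0 0 0.086; 0.054 0 0.024 0 0 0 0.086; 0.054 0 0.024 0 0 0 0.086"}}

```text
time: 46.08
eef_pos: [571.8, -21.8, 177.8]
eef_rot: [[-0.127, 0.001, 0.992], [-0.992, 0.0, -0.127], [-0.0, -1.0, 0.001]]
wrist_force: [0.7, 0.6, 0.5]
grip_width: 0.973
```

Request:
{"method": "drive_tool", "body": {"moves": "0.054 0 0.024 0 0 0 0.086; 0.054 0 0.024 0 0 0 0.086; 0.054 0 0.024 0 0 0 0.086; 0.054 0 0.024 0 0 0 0.086; 0 0 0 0 0 0 0.086"}}

```text
time: 46.7
eef_pos: [639.7, -250.7, 177.2]
eef_rot: [[-0.131, 0.001, 0.991], [-0.991, -0.001, -0.131], [0.001, -1.0, 0.001]]
wrist_force: [-0.6, 0.6, -0.0]
grip_width: 0.975
```

Request:
{"method": "drive_tool", "body": {"moves": "0 0 0 0 0 0 0.086; 0 0 0 0 0 0 0.086; 0 0 0 0 0 0 0.086; 0 0 0 0 0 0 0.086"}}

```text
time: 47.2
eef_pos: [639.4, -245.0, 177.8]
eef_rot: [[-0.125, 0.0, 0.992], [-0.992, -0.0, -0.125], [0.0, -1.0, 0.0]]
wrist_force: [-0.3, 0.0, 0.9]
grip_width: 0.974
```

Run:
```python
from h import *
look('r')
im=cv2.imread('pics/wrist_r.png')[:,:,::-1].copy(); M=model('wrist')
for c,a,b in blobs(im,(0,0,0),(180,255,60),600): print(c,a,b,ray(M,c,6))
```

```text
t 47.2 tcp [ 639.4 -245.   177.8] F [-0.3  0.   0.9] w 85.7
top [486.4 268.3] 401 [255. 267.]
top [451.3  65.1] 717 [337. 283.]
[25.65555556 17.14210526] 1710 [ 0  0 63 38] [[416.48865836 -48.22390964   6.        ]]
[130.34384858  58.37494367] 2219 [100  26  55  63] [[495.93918375 -92.01905872   6.        ]]
[325.59847391 219.46071355] 4849 [286 181  80  78] [[ 643.20173566 -254.84035633    6.        ]]
[203.55845509 414.17904518] 46061 [  0 283 640 197] [[ 465.94154997 -480.58624905    6.        ]]
[539.73868183 365.08454411] 18996 [409 283 231 154] [[ 867.1603289 -459.5011162    6.       ]]
```

View pics/wrist_r.png

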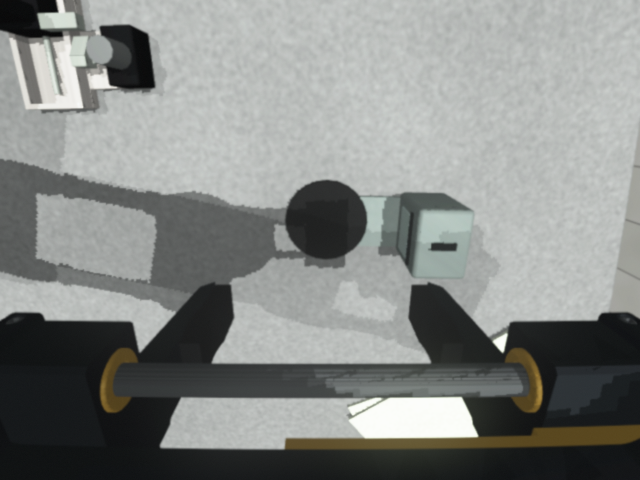

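Run:
```python
from h import *
im=cv2.imread('pics/wrist_r.png')[:,:,::-1].copy()
M=model('wrist'); s=ctrl.state(); print(s['eef_pos'])
g=im.max(2); sub=(g[235:260,420:468]<70).astype(np.uint8)
ys,xs=np.where(sub); P=ray(M,np.c_[xs+420,ys+235],70)[:,:2]; w,v=np.linalg.eigh(np.cov(P.T)); print('bar',P.mean(0),np.degrees(np.arctan2(*(v[::-1,1]*np.sign(v[0,1])))),w)
hs=cv2.cvtColor(im,cv2.COLOR_RGB2HSV); print(hs[230,440],hs[240,405],hs[220,385],hs[150,440],hs[205,440],hs[270,440])
o=cv2.resize(im[175:295,345:495],None,fx=5,fy=5,interpolation=cv2.INTER_CUBIC); cv2.imwrite('pics/rz.png',o[:,:,::-1])
```

```text
[ 639.43241373 -245.3350596   177.69598388]
bar [ 735.43864708 -270.3653778 ] -7.81096014574791 [ 2.145271   31.37194596]
[ 78  22 196] [ 82  27 103] [ 78  24 126] [ 60   3 195] [75 23 90] [ 78  22 171]
```

View pics/rz.png

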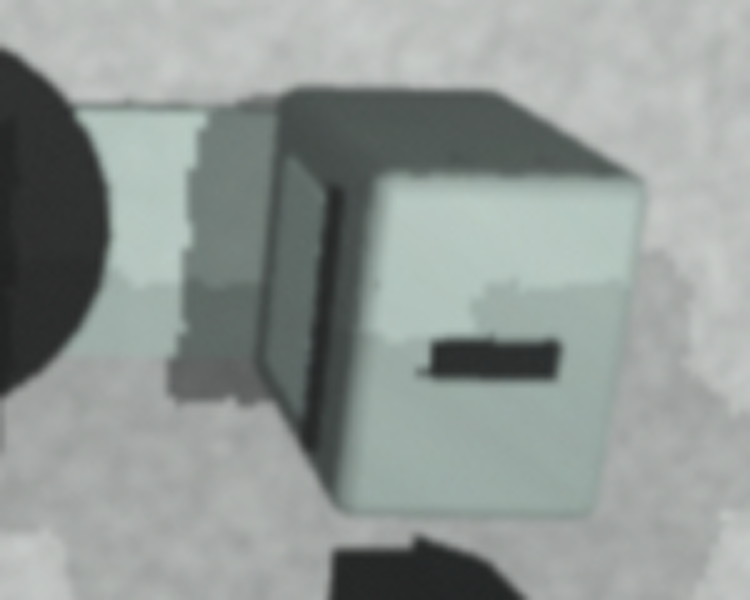

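Run:
```python
from h import *
M=model('wrist')
f=lambda L,z: ray(M,[(x/5+345-.4,y/5+175-.4) for x,y in L],z)[:,:2]
a=lambda d: round(float(np.degrees(np.arctan2(d[1],d[0]))),1)
c=f([(380,175),(642,180),(592,515),(342,513)],70); print(c.round(1),c.mean(0))
print('x edges',a(c[1]-c[0]),a(c[2]-c[3]),'y edges',a(c[0]-c[3])-90,a(c[1]-c[2])-90)
for L in ([(75,107),(280,107)],[(70,358),(262,358)]):
    p=f(L,2); print(p.round(1),a(p[1]-p[0]))
tool([486.4,265.8,100],-10.2)
```

```text
[[ 718.2 -237.5]
 [ 758.6 -243.4]
 [ 751.3 -300.1]
 [ 710.1 -294.4]] [ 734.5389725  -268.86372626]
x edges -8.3 -7.9 y edges -8.099999999999994 -7.400000000000006
[[ 678.4 -236.8]
 [ 717.6 -241.8]] -7.2
[[ 672.7 -288.1]
 [ 711.3 -293. ]] -7.3
at [ 639.4 -245.3  177.7] jaw -7.2 shift [-487.9   77.6 -216. ] turn y 3.0
```

Request:
{"method": "drive_tool", "body": {"moves": "-0.054 0 -0.024 0 0 0 0.086; -0.054 0 -0.024 0 0 0 0.086; -0.054 0 -0.024 0 0 0 0.086; -0.054 0 -0.024 0 0 0 0.086; -0.054 0 -0.024 0 0 0 0.086"}}

```text
time: 47.92
eef_pos: [553.8, 38.8, 177.8]
eef_rot: [[-0.126, 0.001, 0.992], [-0.992, 0.0, -0.126], [-0.0, -1.0, 0.001]]
wrist_force: [0.8, 0.4, -0.9]
grip_width: 0.977
```

Request:
{"method": "drive_tool", "body": {"moves": "-0.054 0 -0.024 0 0 0 0.086; -0.054 0 -0.024 0 0 0 0.086; -0.054 0 -0.024 0 0 0 0.086; -0.056 0 -0.024 0 0 0 0.086; 0 0.03 0 0 3 0 0.086"}}

```text
time: 48.55
eef_pos: [487.6, 270.7, 150.4]
eef_rot: [[-0.174, 0.006, 0.985], [-0.985, 0.004, -0.174], [-0.005, -1.0, 0.005]]
wrist_force: [0.2, -1.1, -1.3]
grip_width: 0.973
```

Request:
{"method": "drive_tool", "body": {"moves": "0 0 0 0 0 0 0.086; 0 0 0 0 0 0 0.086; 0 0 0 0 0 0 0.086; 0 0 0 0 0 0 0.086; 0 0 0 0 0 0 0.086"}}

```text
time: 49.18
eef_pos: [487.2, 265.1, 148.0]
eef_rot: [[-0.179, 0.001, 0.984], [-0.984, 0.0, -0.179], [-0.001, -1.0, 0.001]]
wrist_force: [0.2, -0.4, 0.2]
grip_width: 0.97
```

Run:
```python
from h import *
s=ctrl.state(); M,im=snap('wrist','w_p'); print(s['time'])
for c,a,b in blobs(im,(100,110,30),(128,255,255),2000):
    cc=b[:2]+(b[2:]-1)/2; print(cc,a,b,ray(M,cc,72)[0])
    x,y,w,h=b; g=im[y:y+h,x:x+w].max(2); n,l,st,_=cv2.connectedComponentsWithStats((g<60).astype(np.uint8))
    for i in range(1,n):
        if st[i,4]>60:
            ys,xs=np.where(l==i); P=ray(M,np.c_[xs+x,ys+y],72)[:,:2]; w_,v=np.linalg.eigh(np.cov(P.T)); print(st[i],P.mean(0),np.degrees(np.arctan2(v[1,1],v[0,1])))
tool([486.4,265.8,30],-10.2)
```

```text
49.175
[319.  244.5] 4837 [279 205  81  80] [486.47130706 266.23713642  72.        ]
[ 36  47   9  33 242] [483.24430829 249.0769175 ] 80.18144149805383
at [487.1 265.2 147.9] jaw -10.3 shift [ -0.5 117.9  -0.8] turn y -0.1
```

Request:
{"method": "drive_tool", "body": {"moves": "-0.001 0.04 -0.001 0 0 0 0.086; 0 0.04 0 0 0 0 0.086; 0 0.028 0 0 0 0 0.086; 0 0.01 0 0 0 0 0.086; 0 0 0 0 0 0 0.05", "newtons": 35}}

```text
time: 49.85
eef_pos: [485.8, 266.4, 29.2]
eef_rot: [[-0.178, -0.001, 0.984], [-0.984, -0.0, -0.178], [0.001, -1.0, -0.001]]
wrist_force: [0.8, 0.3, 0.4]
grip_width: 0.884
```

Request:
{"method": "drive_tool", "body": {"moves": "0 0 0 0 0 0 0.045; 0 0 0 0 0 0 0.045; 0 0 0 0 0 0 0.045; 0 0 0 0 0 0 0.045; 0 0 0 0 0 0 0.045"}}

```text
time: 50.48
eef_pos: [486.9, 267.1, 30.9]
eef_rot: [[-0.178, 0.002, 0.984], [-0.984, 0.001, -0.178], [-0.001, -1.0, 0.002]]
wrist_force: [-1.2, -0.3, 6.2]
grip_width: 0.648
```

Request:
{"method": "drive_tool", "body": {"moves": "0 0 0 0 0 0 0.045; 0 -0.03 0 0 0 0 0.045; 0 -0.05 0 0 0 0 0.045; 0 -0.05 0 0 0 0 0.045; 0 0 0 0 0 0 0.045"}}

```text
time: 51.1
eef_pos: [489.0, 268.1, 164.3]
eef_rot: [[-0.178, 0.009, 0.984], [-0.984, 0.004, -0.178], [-0.006, -1.0, 0.008]]
wrist_force: [-0.3, -0.2, -3.7]
grip_width: 0.649
```

Run:
```python
from h import *
s=ctrl.state();print(s['grip_width']*88,s['wrist_force'])
tool([642.7,-255.2,160],82.2)
M,im=snap('wrist','w_q')
for c,a,b in blobs(im,(100,110,30),(128,255,255),2000):
    x,y,w,h=b; g=im[y:y+h,x:x+w].max(2); n,l,st,_=cv2.connectedComponentsWithStats((g<60).astype(np.uint8)); print(b)
    for i in range(1,n):
        if st[i,4]>60:
            ys,xs=np.where(l==i); P=ray(M,np.c_[xs+x,ys+y],s['eef_pos'][2]+42)[:,:2]; w_,v=np.linalg.eigh(np.cov(P.T)); print(st[i],P.mean(0),np.degrees(np.arctan2(v[1,1],v[0,1])))
```

```text
57.11572788471583 [-0.26067456 -0.24076493 -3.69982574]
at [489.  268.1 164.3] jaw -10.3 shift [487.6   3.4 244.3] turn y 87.5
[244 281 154  84]
[  0   3  17  81 753] [467.9807255  292.08786161] 69.71970170112289
[137   5  17  70 674] [517.00638037 283.46704988] 90.05475922361015
[263 397 118  41]
[ 50   1  17  27 449] [484.4463623  242.96565595] 79.13660608276903
```

Request:
{"method": "drive_tool", "body": {"moves": "0.03 0 0.015 0 0 0 0.045; 0.048 0 0.024 0 0 0 0.045; 0.048 0 0.024 0 0 0 0.045; 0.048 0 0.024 0 0 0 0.045; 0.048 0 0.024 0 0 0 0.045"}}

```text
time: 51.78
eef_pos: [553.6, 26.7, 156.1]
eef_rot: [[-0.178, -0.005, 0.984], [-0.984, 0.0, -0.178], [0.001, -1.0, -0.005]]
wrist_force: [1.3, 0.7, -2.2]
grip_width: 0.651
```

Request:
{"method": "drive_tool", "body": {"moves": "0.048 0 0.024 0 0 0 0.045; 0.048 0 0.024 0 0 0 0.045; 0.048 0 0.024 0 0 0 0.045; 0.048 0 0.024 0 0 0 0.045; 0.048 0 0.024 0 0 0 0.045"}}

```text
time: 52.4
eef_pos: [629.1, -230.1, 155.4]
eef_rot: [[-0.178, -0.006, 0.984], [-0.984, 0.002, -0.178], [-0.001, -1.0, -0.006]]
wrist_force: [0.7, 0.5, -1.8]
grip_width: 0.65
```

Request:
{"method": "drive_tool", "body": {"moves": "0.026 0 0.013 0 -9 0 0.045; 0 0 0 0 -10 0 0.045; 0 0 0 0 -10 0 0.045; 0 0 0 0 -10 0 0.045; 0 0 0 0 -10 0 0.045"}}

```text
time: 53.02
eef_pos: [636.9, -256.3, 155.1]
eef_rot: [[0.63, -0.006, 0.776], [-0.776, 0.003, 0.63], [-0.006, -1.0, -0.003]]
wrist_force: [1.1, -0.7, -2.4]
grip_width: 0.649
```

Request:
{"method": "drive_tool", "body": {"moves": "0 0 0 0 -10 0 0.045; 0 0 0 0 -10 0 0.045; 0 0 0 0 -10 0 0.045; 0 0 0 0 -8 0 0.045; 0 0 0 0 -5.5 0 0.045"}}

```text
time: 53.65
eef_pos: [636.9, -256.1, 155.1]
eef_rot: [[0.991, -0.006, 0.131], [-0.131, 0.003, 0.991], [-0.006, -1.0, 0.002]]
wrist_force: [0.1, -0.1, -2.4]
grip_width: 0.652
```

Request:
{"method": "drive_tool", "body": {"moves": "0 0 0 0 0 0 0.045; 0 0 0 0 0 0 0.045; 0 0 0 0 0 0 0.045; 0 0 0 0 0 0 0.045"}}

```text
time: 54.15
eef_pos: [639.1, -257.1, 159.4]
eef_rot: [[0.991, -0.0, 0.135], [-0.135, 0.0, 0.991], [-0.0, -1.0, -0.0]]
wrist_force: [0.0, -0.4, -2.9]
grip_width: 0.65
```

Run:
```python
from h import *
s=ctrl.state();print(s['grip_width']*88,s['wrist_force'],s['qpos'])
tool([642.7,-255.2,36],82.2)
M,im=snap('wrist','w_s')
for c,a,b in blobs(im,(100,110,30),(128,255,255),500):
    x,y,w,h=b; g=im[y:y+h,x:x+w].max(2); n,l,st,_=cv2.connectedComponentsWithStats((g<60).astype(np.uint8)); print(b)
    for i in range(1,n):
        if st[i,4]>60:
            ys,xs=np.where(l==i); P=ray(M,np.c_[xs+x,ys+y],s['eef_pos'][2]+42)[:,:2]; w_,v=np.linalg.eigh(np.cov(P.T)); print(st[i],P.mean(0),np.degrees(np.arctan2(v[1,1],v[0,1])))
```

```text
57.17634981465776 [ 0.04465984 -0.36195481 -2.91430751] [-4.18573136e-01  3.44485711e-01  1.65007322e+00 -2.24912094e-05
  1.14709343e+00 -1.85352013e+00]
at [ 639.1 -257.1  159.4] jaw 82.2 shift [  3.3 123.4   2.3] turn y 0.0
[244 281 154  83]
[  0   5  17  78 711] [ 616.44937804 -279.03146004] 161.80551500913472
[138   5  16  70 651] [ 622.71050658 -229.61737685] -177.62100316763232
[329 397  52  24]
[262 398  52  23]
```

View pics/w_s.png

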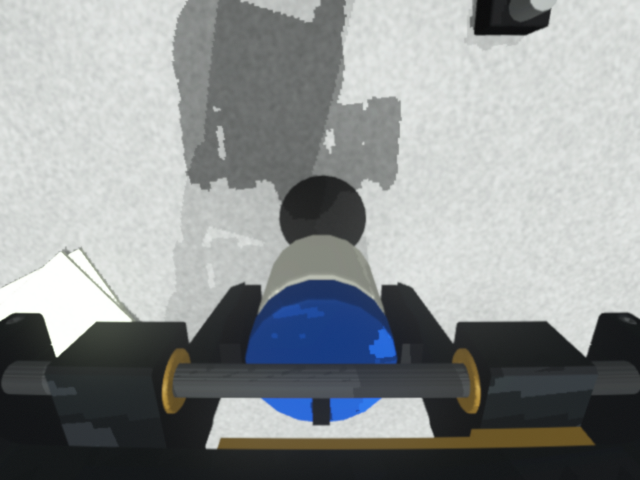

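Run:
```python
from h import *
im=cv2.imread('pics/w_s.png')[:,:,::-1].copy(); M=model('wrist')
m=(im[170:246,260:380].max(2)<75).astype(np.uint8)
n,l,st,c=cv2.connectedComponentsWithStats(m); i=1+np.argmax(st[1:,4]); print(st[i])
cn=cv2.findContours((l==i).astype(np.uint8),0,1)[0][0].reshape(-1,2)+[260,170]
cn=cn[(cn[:,1]<228)]
P=ray(M,cn,6)[:,:2]; A=np.c_[2*P,np.ones(len(P))]; x=np.linalg.lstsq(A,(P**2).sum(1),rcond=None)[0]; print(x[:2],np.sqrt(x[2]+x[0]**2+x[1]**2))
```

```text
[  20    6   85   69 4443]
[ 641.86336657 -256.18115949] 38.19502491677753
```

Request:
{"method": "drive_tool", "body": {"moves": "0.003 0.03 0.002 0 0 0 0.045; 0 0.04 0 0 0 0 0.045; 0 0.03 0 0 0 0 0.045; 0 0.015 0 0 0 0 0.045; 0 0 0 0 0 0 0.045"}}

```text
time: 54.82
eef_pos: [641.6, -255.2, 43.4]
eef_rot: [[0.991, -0.002, 0.135], [-0.135, 0.001, 0.991], [-0.002, -1.0, 0.001]]
wrist_force: [0.5, 0.2, -2.2]
grip_width: 0.648
```

Request:
{"method": "drive_tool", "body": {"moves": "0 0 0 0 0 0 0.045; 0 0 0 0 0 0 0.045; 0 0.002 0 0 0 0 0.045; 0 0 0 0 0 0 0.045; 0 0 0 0 0 0 0.045"}}

```text
time: 55.45
eef_pos: [642.3, -255.5, 42.5]
eef_rot: [[0.991, 0.0, 0.135], [-0.135, -0.0, 0.991], [0.0, -1.0, -0.0]]
wrist_force: [0.2, 0.2, -2.2]
grip_width: 0.65
```

Run:
```python
from h import *
s=ctrl.state();print(s['grip_width']*88,s['wrist_force'])
tool([642.5,-255.6,36],82.2)
```

```text
57.220462051130006 [ 0.16121593  0.16865192 -2.20164386]
at [ 642.3 -255.5   42.5] jaw 82.2 shift [ 0.2  6.5 -0.1] turn y 0.0
```

Request:
{"method": "drive_tool", "body": {"moves": "0 0.002 0 0 0 0 0.045; 0 0 0 0 0 0 0.045; 0 0.001 0 0 0 0 0.045; 0 0 0 0 0 0 0.045; 0 0 0 0 0 0 0.045"}}

```text
time: 56.08
eef_pos: [642.4, -255.5, 39.4]
eef_rot: [[0.991, -0.0, 0.135], [-0.135, -0.0, 0.991], [-0.0, -1.0, -0.0]]
wrist_force: [0.1, -0.7, -2.7]
grip_width: 0.648
```

Request:
{"method": "drive_tool", "body": {"moves": "0 0.001 0 0 0 0 0.045; 0 0 0 0 0 0 0.045; 0 0 0 0 0 0 0.045"}}

```text
time: 56.45
eef_pos: [642.4, -255.5, 38.4]
eef_rot: [[0.991, -0.0, 0.135], [-0.135, 0.0, 0.991], [-0.0, -1.0, -0.0]]
wrist_force: [-0.3, -0.0, -3.4]
grip_width: 0.652
```

Request:
{"method": "drive_tool", "body": {"moves": "0 0.001 0 0 0 0 0.045; 0 0 0 0 0 0 0.045; 0 0 0 0 0 0 0.045"}}

```text
time: 56.82
eef_pos: [642.4, -255.5, 37.5]
eef_rot: [[0.991, -0.0, 0.135], [-0.135, -0.0, 0.991], [-0.0, -1.0, -0.0]]
wrist_force: [0.3, 0.2, -2.1]
grip_width: 0.652
```

Request:
{"method": "drive_tool", "body": {"moves": "0 0.0005 0 0 0 0 0.045; 0 0 0 0 0 0 0.045; 0 0 0 0 0 0 0.045"}}

```text
time: 57.2
eef_pos: [642.5, -255.6, 37.1]
eef_rot: [[0.991, 0.0, 0.135], [-0.135, -0.0, 0.991], [0.0, -1.0, -0.0]]
wrist_force: [-0.0, -0.3, -2.0]
grip_width: 0.646
```

Request:
{"method": "drive_tool", "body": {"moves": "0 0.0005 0 0 0 0 0.045; 0 0 0 0 0 0 0.045; 0 0 0 0 0 0 0.045"}}

```text
time: 57.58
eef_pos: [642.5, -255.6, 37.0]
eef_rot: [[0.991, 0.0, 0.135], [-0.135, -0.0, 0.991], [0.0, -1.0, -0.0]]
wrist_force: [-0.9, -0.7, 2.4]
grip_width: 0.647
```

Request:
{"method": "drive_tool", "body": {"moves": "0 0 0 0 0 0 0.086; 0 0 0 0 0 0 0.086; 0 0 0 0 0 0 0.086; 0 0 0 0 0 0 0.086; 0 -0.03 0 0 0 0 0.086"}}

```text
time: 58.2
eef_pos: [639.9, -254.4, 63.4]
eef_rot: [[0.991, -0.006, 0.135], [-0.135, 0.003, 0.991], [-0.006, -1.0, 0.002]]
wrist_force: [-0.2, 0.3, -0.3]
grip_width: 0.975
```

Request:
{"method": "drive_tool", "body": {"moves": "0 -0.05 0 0 0 0 0.086; 0 -0.06 0 0 0 0 0.086; 0 -0.03 0 0 0 0 0.086; 0 0 0 0 0 0 0.086; 0 0 0 0 0 0 0.086"}}

```text
time: 58.82
eef_pos: [641.4, -255.1, 204.5]
eef_rot: [[0.991, -0.002, 0.135], [-0.135, 0.001, 0.991], [-0.003, -1.0, 0.001]]
wrist_force: [0.2, -0.4, -0.9]
grip_width: 0.979
```

Run:
```python
from h import *
look('z')
im=cv2.imread('pics/wrist_z.png')[:,:,::-1].copy(); M=model('wrist')
for c,a,b in blobs(im,(100,110,30),(128,255,255),1000):
    cc=b[:2]+(b[2:]-1)/2; print(cc,a,b,ray(M,cc,78)[0])
    x,y,w,h=b; g=im[y:y+h,x:x+w].max(2); n,l,st,_=cv2.connectedComponentsWithStats((g<60).astype(np.uint8))
    for i in range(1,n):
        if st[i,4]>60:
            ys,xs=np.where(l==i); P=ray(M,np.c_[xs+x,ys+y],78)[:,:2]; w_,v=np.linalg.eigh(np.cov(P.T)); print(st[i],P.mean(0),np.degrees(np.arctan2(v[1,1],v[0,1])))
M2,s=snap('side','side_z')
o=np.zeros((480,800,3),np.uint8); o[:,:500]=cv2.imread('pics/wrist_z.png')[:,70:570]
o[:240,500:]=cv2.resize(cv2.imread('pics/side_z.png')[330:450,430:580],(300,240)); o[240:,500:]=cv2.resize(cv2.imread('pics/side_z.png')[170:410,240:430],(300,240)); cv2.imwrite('pics/comb_z.png',o)
```

```text
t 58.825 tcp [ 641.4 -255.1  204.5] F [ 0.2 -0.4 -0.9] w 86.2
wrist [ 654.6 -257. ] 3435 [320. 227.]
top [ 648.5 -265.1] 363 [468. 207.]
top [451.3  64.9] 717 [337. 283.]
[320.5 228. ] 3435 [287 195  68  67] [ 643.76147676 -255.09556097   78.        ]
[  0   0  10  24 115] [ 619.09369871 -277.20687914] 159.275985389042
[ 59   0   9  22 106] [ 625.55757501 -227.04264834] -174.6501228116457
[ 31  40   6  26 123] [ 661.22436883 -257.79568484] 172.06448213680983
```

View pics/comb_z.png

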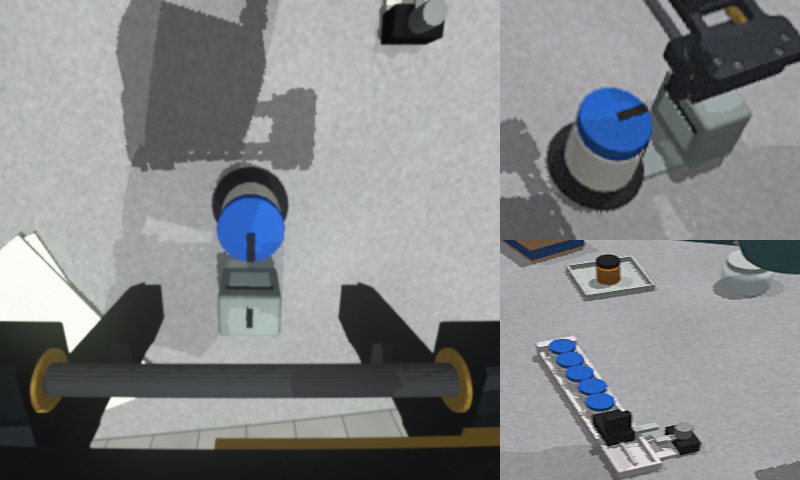

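```bash
python3 -c "
from h import *
print(ctrl.job_done())"
```

```text
the job is handed in; nothing more can be done
None
```

The whole job was carried out in the order asked and handed in at about 59 s of robot time.

1. **Follower:** I pulled it back, and when I eased it forward the force on the tool reversed, which showed that the catch held it.
2. **Rinse jar:** I moved it from the track to the steel tray, where it stands upright.
3. **Sample jars:** I stood all five small white jars in the track. Only then did I press the button.
4. **Batch bottle:** I set it on the reader pad with its tag towards the reader block.

**Last checks**
- **Row:** the five jars stand upright and touching between the end stop and the follower. The top view still gave the same place for the row at the end.
- **Bottle:** its lid centre is about 1 to 2 mm from the pad centre. The bar on the lid points along -7.9°, and the reader's own axis measured about -7.8°.
- **Bystanders and arm:** I did not touch the glove box, glass jar or wash bottle. The gripper was about 200 mm above the bench, touching nothing.

**Disagreements:** my estimates of the pad centre differed by about 2 mm between views. My estimates of the reader's angle ranged from -7.2° to -8.3° depending on the edge used, and a rougher pad-to-block line gave -9.6°. I saw no jar or bottle knocked aside during the run, and no check failed.

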